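# Find the size slot of a spacer plate and lock it home

### The arm

A 6-joint arm with a two-finger parallel gripper is mounted at the origin on a cart in front of the work surface, level with it; the furniture and walls round the work are solid. World frame = base frame: x ahead of the robot, y to its left, z up, the work surface at z = 0. Lengths are in mm, angles in rad, forces in N, time in s.
With the tool pointing down it reaches from about 375 to 750 mm from the base axis. Payload 9 kg.
Tool frame: the origin (TCP) lies between the finger pads; the fingertips stand 25 mm ahead of it and the grasp point (between the pads) lies 6 mm ahead of it; z points along the fingers, x is the direction in which the jaws open and shut, and the axes are right-handed (so a half turn about z gives the same grasp; the last joint's range is limited). The gripper opens to 85 mm and grips with 20 to 120 N. Pads are 22 mm wide; open, the fingers measure 114 mm over their backs; the gripper's body (76 mm by 85 mm) begins 54 mm behind the grasp point. The pads swing forward as they close: fully open they stand 13 mm farther back than shut.
Start: joints at [0.946, 0.104, 0.097, 1.564, 0, 1.353], TCP at [237.411, 551.065, 228.231] pointing down, gripper open.
Joint ranges: [-2.99, 2.99], [-0.84, 1.86], [-1.1, 1.16], [-1.84, 2.11], [-1.51, 1.56], [-3.14, 3.14]. Speed limits (rad/s): [2.22, 2.22, 2.57, 3.14, 3.14, 3.14].

### API

Orientations are given as a rotation vector (axis times angle).
In Python, from workcell import sensors, viewer, ctrl gives the robot as it stands.
- The arm moves only by the tool carry_out, never from a script. Its argument "targets" is a list of rows, each a list of 7 numbers: the shift along the tool's x, y, z in m, then the turn, a rotation vector about the tool's x, y, z in rad, then the closure in counts, from 0 (fully open) to 255 (shut). A call has 1 to 8 rows; each row is the pose to reach, as a shift and turn from the pose commanded when the call began, along the tool's axes at that moment; what a row does not reach only later rows make up. A row lasts 1/10 s, in which the tool goes at most 50 mm and 8.59 degrees, less where a joint would pass 70% of its speed; a pose out of reach is approached as far as the arm can. A call with a gripper value outside its range is refused whole. The fingers move at their own pace and stop on an object; "grip_force" is the grip in N (left out, the last holds). Time passes only in rows, so rows that repeat a pose let the fingers close. It gives the time, the measured TCP pose, the force and the opening at its end, in the units of the state.
- sensors.read_state(): the state, without advancing time (a new reading comes with each control period).
- viewer.snapshot(name): name is "scene" or "top" or "wrist"; returns a dict with "color" (420x560x3 uint8, red, green, blue), "range_z" (420x560 float32, mm along the optical axis (not along the pixel's ray), 0 where there is no reading), "vertical_fov" (degrees; the focal length in pixels is half the picture's height over the tangent of half this angle, whatever the lens; pixels are square), "cx", "cy" (the principal point, pixels), "R" (3x3) and "t" (3): a world point X has camera coordinates R X + t; the wrist camera has in their place "T_tool_cam" (4x4, takes a point from camera to tool coordinates, whose origin is the TCP and whose axes are the tool frame's). Camera axes: x right, y down, z forward; pixel columns grow to the right and rows downward; lengths in mm; the calibration is good to about 2 mm. A picture is of the moment at which its call begins: read the wrist's pose just before it.
- ctrl.job_done(): hands the job in, once; it reports no verdict.
The state is a dict: "clock": time; "joints": joint angles; "joint_velocities": joint speeds; "effort": joint torques, N m; "position": TCP position; "tcp_rot": TCP orientation; "ft_force": force on the tool from outside, world axes, zero at the start; "torque": the same for the moment, N m; "grip_width": finger opening in mm.
Only numpy, scipy, OpenCV 4.12 (cv2) and the standard library are available. Lean on these libraries where they do the work, as an engineer would, in place of code of your own. Each camera call takes 0.05 s, during which the arm holds its last target.

### The job

Take the spacer plate from the pocket that is set apart from the other two and try it in the row of slots, from the narrowest end, until one accepts it. Feel for the slot gently and never force the plate; it belongs in the narrowest slot that its blade enters. Lower it until its flange lies flat on the gauge, slide it away from the pockets, under the keeper bar, until it meets the end of the slot, and let go; leave the two other plates in their pockets and the things round about alone.

Things in the scene. Friction and masses are not known exactly. Their poses are not given: they have to be found in the camera images.
- gauge: aluminium slot gauge 140 (x) x 164 (y) x 36 mm high, top face at z = 36, on rubber buffers on a fixed sole: gives 1 mm per 3 N pressed down, 4 mm at most. Origin on its underside; z up, y along its rows, x from the row of three pockets to the row of five slots. A plate hangs in pocket or slot by its flange flat on the top face, grip centre at z = 66. Positions below: this frame, mm
- slot_narrow (a point): centre, on the top face, of the mouth of the narrowest slot, at gauge (28, 60, 36). Five slots, straight walls, each from x = 2 to 54, at y = 60, 30, 0, -30, -60, widths 8, 11.5, 15, 18.5, 22 in turn, shallower as they widen: in a slot wider than its own a plate stands 3 mm or more proud. A blade has 1.2 mm of play in its own slot and is 2.3 mm too thick for the next narrower
- pocket_apart (a point): centre, on the top face, of the pocket set apart, at gauge (-35, 56, 36); it holds the plate to take. Pockets are 39 (x) x 20.5 (y), 29 deep. The pair with the plates to leave is at (-35, -22) and (-35, -58)
- keeper (a point): middle of the near edge of the keeper bar, on its underside, at gauge (53, 0, 43): a fixed strip along y, x = 53 to 75, 4 mm thick, 7 mm over the top face. So a plate goes down into a slot only with its centre at x = 20 to 29; it then slides in +x, flange passing under the bar, until the blade meets the slot's end wall: centre at x = 36 (home)
- plate_a_grip (a point): one of three plates alike but for the blade. From the top: grip 16 (x) x 14 (y) x 50 mm high; flange 46x28x5 mm; square-edged blade 36 mm long (x), 20 to 28 mm high, thickness (y) 10.3, 13.8 or 17.3 mm; which plate has which is not known. 0.12 kg. Point: centre of the grip, 25 mm over the flange's top, 30 mm over its underside; z up, x along the blade. Starts in any of the three pockets
- plate_b_grip (a point): another such plate, same shape as plate_a but for the blade's thickness; the point is the centre of its grip. Starts in any of the three pockets of the gauge
- plate_c_grip (a point): another such plate, same shape as plate_a but for the blade's thickness; the point is the centre of its grip. Starts in any of the three pockets of the gauge
- caliper: digital caliper 64x170x12 mm lying left of the gauge: leave alone
- eraser: eraser 21x42x13 mm right of the gauge: leave alone
- eye_clip: eye bolt in a zinc clip, 20x30x47 mm, right of the gauge: leave alone
- hex_key: hex key 28x86x5 mm left of the gauge: leave alone
There are look-alikes about, which are no part of the job. What is shaped like the part that bears plate_b_grip but blue is not meant.

How it is judged:
By the outcome, as a careful person would: the job done as asked, in the order asked, and still so for the second after the job is handed in, with the robot touching nothing.
It also fails if it takes over 58 s, if anything falls off the work surface, if the arm or the gripper's body presses on something with over 40 N, if the wrist force passes 120 N, or if a joint passes its speed limit or range.

## Working session

There is one attempt and no reset: what is moved stays moved. The work goes in short steps, Python scripts to look and compute and a tool call to move; the robot and the scene stay as the last step left them, time stands still between calls to the robot, and variables do not carry over. Pictures are saved under pics/ and viewed, and the job is handed in when it is done.

Besides the shell and the picture viewer there is one more tool, called after "Emit:" by a JSON object that holds its "api" and its "payload". carry_out: Moves the arm, as the interface text tells. Its arguments: {"type":"object","properties":{"targets":{"type":"array"},"grip_force":{"type":"number"}},"required":["targets"]}

```bash
ls; mkdir -p pics; python3 - <<'E'
from workcell import sensors, viewer
import cv2,numpy as np
print(sensors.read_state())
for n in("scene","top","wrist"):
    s=viewer.snapshot(n); np.savez(f"{n}0.npz",**s)
    cv2.imwrite(f"pics/{n}0.png",s["color"][:,:,::-1])
    print(n,{k:np.round(v,4).tolist() for k,v in s.items() if k not in("color","range_z")}, (s["range_z"]>0).mean())
E
```

```text
pics
{'clock': 0.0, 'joints': array([9.46296497e-01, 1.04715447e-01, 9.64670411e-02, 1.56389661e+00,
       2.82510726e-05, 1.35309871e+00]), 'joint_velocities': array([ 0.0010354 ,  0.00031341, -0.00174733, -0.0001115 , -0.00171976,
        0.00052531]), 'effort': array([ 4.08530229e-05, -5.56930125e+01,  5.03649294e+01,  1.67523423e-02,
       -3.72407549e-04, -3.13792521e-05]), 'position': array([237.1857143 , 550.76372149, 227.41164697]), 'tcp_rot': array([ 2.62400153e+00,  1.72666244e+00, -1.99501112e-03]), 'ft_force': array([-0.09246367,  0.14927592,  0.21676366]), 'torque': array([-0.0275748 ,  0.00370234,  0.02088898]), 'grip_width': 85.19880315885685}
scene {'vertical_fov': 48.3517, 'cx': 279.6642, 'cy': 202.1446, 'R': [[-0.7189, -0.695, -0.0108], [-0.3271, 0.352, -0.877], [0.6134, -0.6269, -0.4804]], 't': [586.7981, 72.4412, 849.5261]} 0.9798086734693877
top {'vertical_fov': 47.8147, 'cx': 275.0159, 'cy': 205.9982, 'R': [[-0.0082, -0.9998, 0.0169], [-0.9975, 0.007, -0.0704], [0.0703, -0.0175, -0.9974]], 't': [359.0527, 454.1548, 954.9727]} 0.9961607142857143
wrist {'vertical_fov': 62.9597, 'cx': 282.9293, 'cy': 210.9094, 'T_tool_cam': [[1.0, 0.0008, -0.0005, 0.8451], [-0.0006, 0.9448, 0.3276, -85.01], [0.0007, -0.3276, 0.9448, -145.1142], [0.0, 0.0, 0.0, 1.0]]} 0.9959183673469387
```

View pics/top0.png

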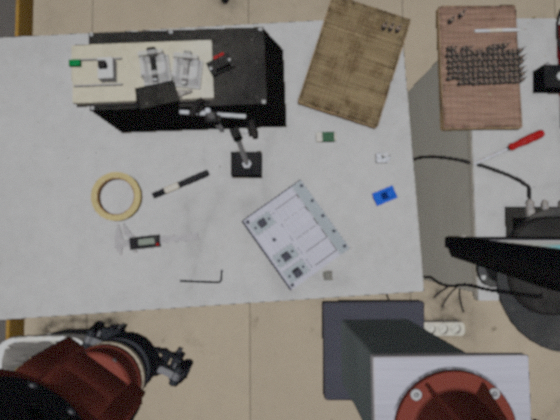

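View pics/scene0.png

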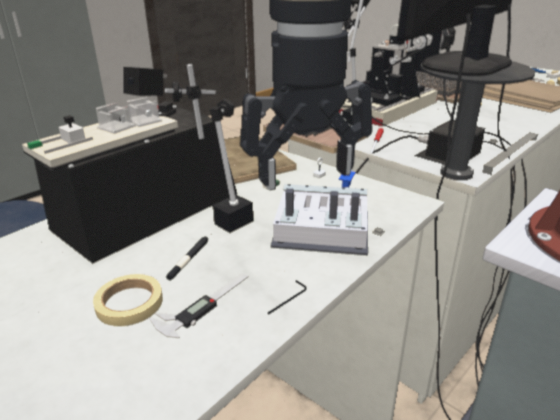

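View pics/wrist0.png

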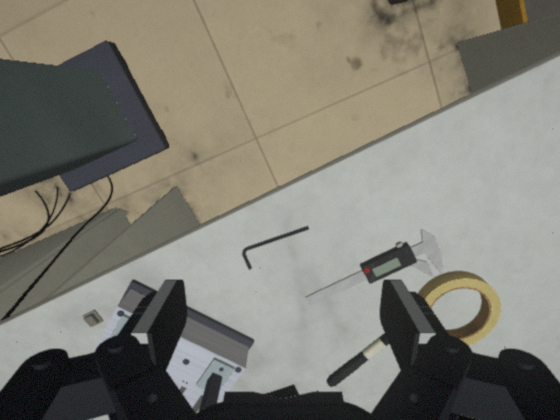

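Top view: gauge at corners about (299,180), (347,247), (291,290), (243,222); dark grips at (263,223), set apart, and the pair (286,257), (297,272). The blue thing at (385,195) is the look-alike. I'll enlarge it and get a coarse pose.

```bash
cat > h.py <<'E'
import numpy as np,cv2
from scipy.spatial.transform import Rotation as Ro
def f(s): return 210/np.tan(np.radians(float(s["vertical_fov"]))/2)
def campose(s,st=None):
    if "R" in s: R=np.array(s["R"]);return R.T,-R.T@np.array(s["t"])
    T=np.array(s["T_tool_cam"]);A=Ro.from_rotvec(st["tcp_rot"]).as_matrix()
    return A@T[:3,:3],A@T[:3,3]+st["position"]
def ray(s,uv,z,st=None):
    Rc,c=campose(s,st);uv=np.atleast_2d(uv).astype(float)
    d=np.c_[(uv[:,0]-float(s["cx"]))/f(s),(uv[:,1]-float(s["cy"]))/f(s),np.ones(len(uv))]@Rc.T
    return c+d*((z-c[2])/d[:,2])[:,None]
def proj(s,X,st=None):
    Rc,c=campose(s,st);p=(np.atleast_2d(X)-c)@Rc
    return np.c_[p[:,0]/p[:,2]*f(s)+float(s["cx"]),p[:,1]/p[:,2]*f(s)+float(s["cy"])]
def depthpts(s,st=None):
    Rc,c=campose(s,st);z=np.array(s["range_z"],float);v,u=np.mgrid[:420,:560]
    P=np.stack([(u-float(s["cx"]))/f(s)*z,(v-float(s["cy"]))/f(s)*z,z],-1)
    return P@Rc.T+c
E
python3 - <<'E'
from h import *
s=np.load("top0.npz")
P=depthpts(s)
for uv in [(263,223),(286,257),(297,272),(325,215),(300,240),(200,240)]: print(uv,P[uv[1],uv[0]].round(1))
m=((P[...,2]>29)&(P[...,2]<50)).astype(np.uint8)
m[:, :230]=0; m[:,360:]=0; m[:170]=0; m[300:]=0
m=cv2.morphologyEx(m,cv2.MORPH_CLOSE,np.ones((5,5)))
c=max(cv2.findContours(m,0,2)[0],key=cv2.contourArea)
r=cv2.minAreaRect(c);b=cv2.boxPoints(r);print(r,b)
X=ray(s,b,36);print(X.round(1), np.linalg.norm(np.diff(X,axis=0),axis=1))
im=s["color"][170:300,230:360,::-1]
cv2.imwrite("pics/topz.png",cv2.resize(im,None,fx=4.5,fy=4.5,interpolation=cv2.INTER_CUBIC))
E
```

```text
(263, 223) [419.1 379.6 105.7]
(286, 257) [356.4 337.7 103.3]
(297, 272) [328.7 317.7 102.3]
(325, 215) [435.4 259.2  58.9]
(300, 240) [387.2 307.7  47.6]
(200, 240) [ 3.888e+02  5.101e+02 -1.000e-01]
((291.9189453125, 236.9864959716797), (84.04704284667969, 59.635040283203125), 54.462318420410156) [[243.22975 220.12164]
 [291.75677 185.45947]
 [340.60815 253.85135]
 [292.08112 288.51352]]
[[427.5 419.4  36. ]
 [496.2 322.1  36. ]
 [359.1 226.6  36. ]
 [291.9 323.7  36. ]] [119.08649886 167.13947359 118.09193842]
```

View pics/topz.png

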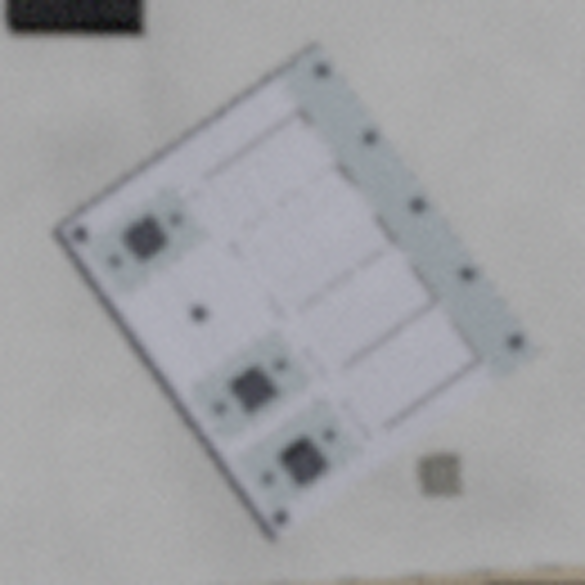

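```bash
cat >> h.py <<'E'
def gpose(ox,oy,yaw): # gauge axes in world
    c,s=np.cos(yaw),np.sin(yaw); return np.array([[c,-s,0],[s,c,0],[0,0,1.]])
def goal(st,pw,yaw):
    "shift (m) and turn in tool axes to put TCP at pw with tool x=gauge y, tool y=gauge x"
    G=gpose(0,0,yaw);T=np.c_[G[:,1],G[:,0],-G[:,2]]
    A=Ro.from_rotvec(st["tcp_rot"]).as_matrix()
    return (A.T@(np.array(pw)-st["position"])/1000).round(4),Ro.from_matrix(A.T@T).as_rotvec().round(4)
E
python3 - <<'E'
from h import *
from workcell import sensors
st=sensors.read_state();print(goal(st,[407,298,205],np.radians(-55)))
E
```

```text
(array([-0.165 ,  0.256 ,  0.0227]), array([0.    , 0.001 , 0.5531]))
```

Emit:
{"api": "carry_out", "payload": {"targets": [[-0.02, 0.032, 0.003, 0, 0, 0.07, 0], [-0.04, 0.064, 0.006, 0, 0, 0.14, 0], [-0.062, 0.096, 0.009, 0, 0, 0.21, 0], [-0.083, 0.128, 0.012, 0, 0, 0.28, 0], [-0.104, 0.16, 0.015, 0, 0, 0.35, 0], [-0.125, 0.194, 0.018, 0, 0, 0.42, 0], [-0.145, 0.226, 0.02, 0, 0, 0.49, 0], [-0.165, 0.256, 0.022, 0, 0, 0.553, 0]]}}

```text
clock: 0.95
position: [407.9, 296.7, 205.9]
tcp_rot: [-2.998, -0.94, 0.0]
ft_force: [0.8, 0.4, 0.3]
grip_width: 85.5
```

Emit:
{"api": "carry_out", "payload": {"targets": [[0, 0, 0, 0, 0, 0, 0], [0, 0, 0, 0, 0, 0, 0], [0, 0, 0, 0, 0, 0, 0]]}}

```text
clock: 1.25
position: [406.8, 298.8, 206.2]
tcp_rot: [-2.995, -0.946, 0.0]
ft_force: [0.2, 0.0, 0.7]
grip_width: 85.1
```

```bash
cat > snap.py <<'E'
import sys,pickle;from h import *
from workcell import sensors,viewer
n=sys.argv[1];k=sys.argv[2] if len(sys.argv)>2 else "wrist"
st=sensors.read_state();s=viewer.snapshot(k)
pickle.dump((st,s),open(n+".pkl","wb"))
cv2.imwrite(f"pics/{n}.png",s["color"][:,:,::-1])
print({k:np.round(v,3).tolist() for k,v in st.items() if k in("clock","joints","position","tcp_rot","ft_force","grip_width")})
E
python3 snap.py w1
```

```text
{'clock': 1.25, 'joints': [0.374, -0.191, -0.23, 1.532, 0.0, 1.332], 'position': [406.79, 298.799, 206.196], 'tcp_rot': [-2.995, -0.946, 0.0], 'ft_force': [0.242, 0.03, 0.675], 'grip_width': 85.143}
```

View pics/w1.png

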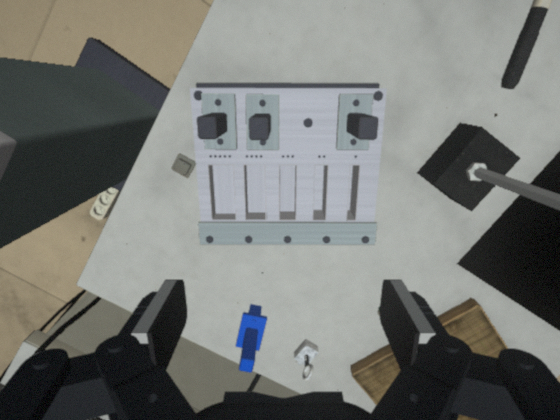

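The wrist view shows the gauge with three dark-grip plates. Set apart is (363,122), with the pair at (212,125) and (262,127). The slots run from wide (222,190) to narrow (354,192), and the keeper bar is along row 233. The blue plate at (252,340) is the look-alike, lying on the table. Next I'll fix the pose.

```bash
python3 - <<'E'
import pickle
from h import *
st,s=pickle.load(open("w1.pkl","rb"))
P=depthpts(s,st)
for n,uv in dict(table=(450,80),table2=(150,250),top=(310,140),top2=(290,157),flA=(363,145),flB=(262,143),keep=(300,233),gripA=(363,122),gripB=(262,127),gripC=(212,125),fl_bot1=(350,215)).items():
    print(n,uv,P[uv[1]-1:uv[1]+2,uv[0]-1:uv[0]+2].reshape(-1,3).mean(0).round(1))
im=s["color"][75:255,180:400,::-1]
cv2.imwrite("pics/w1z.png",cv2.resize(im,None,fx=3.3,fy=3.3,interpolation=cv2.INTER_CUBIC))
E
```

```text
table (450, 80) [469.  458.6  38.5]
table2 (150, 250) [332.  144.1  -0.5]
top (310, 140) [400.1 350.   47.9]
top2 (290, 157) [394.4 327.8  48.4]
flA (363, 145) [439.2 373.2  53.5]
flB (262, 143) [367.1 324.7  54.4]
keep (300, 233) [441.6 277.3  59. ]
gripA (363, 122) [415.5 384.9 103.2]
gripB (262, 127) [359.4 341.3 103.9]
gripC (212, 125) [329.7 322.1 102.9]
fl_bot1 (350, 215) [476.7 313.7  36.6]
```

View pics/w1z.png

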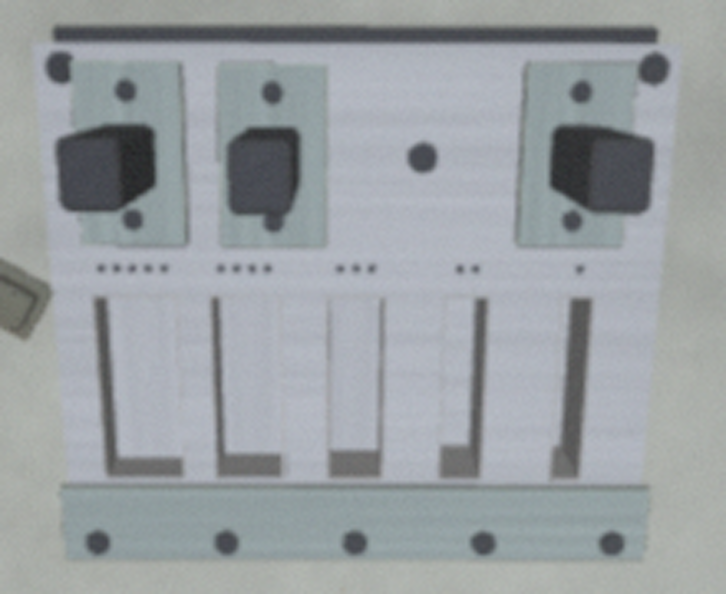

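```bash
cat > gfit.py <<'E'
import sys,pickle
from h import *
def gaugefit(name,g0,dbg=None):
    "refine gauge pose (ox,oy,yaw) given rough pose g0 by the dot groups under slots & screws: sub-pixel dark blobs"
    st,s=pickle.load(open(name+".pkl","rb"))
    gray=cv2.cvtColor(np.array(s["color"]),cv2.COLOR_RGB2GRAY)
    big=cv2.resize(gray,None,fx=4,fy=4,interpolation=cv2.INTER_CUBIC)
    m=cv2.adaptiveThreshold(big,255,cv2.ADAPTIVE_THRESH_MEAN_C,cv2.THRESH_BINARY_INV,61,20)
    n,l,stt,cen=cv2.connectedComponentsWithStats(m)
    pts=(cen+.5)/4-.5
    out=[]
    for i in range(1,n):
        a=stt[i,4]/16; w,h=stt[i,2]/4,stt[i,3]/4
        if a<1 or a>80 or max(w,h)>12: continue
        out.append((*pts[i],a,w,h))
    return st,s,np.array(out)
if __name__=="__main__":
    g=np.array([393,319,np.radians(-55.)])
    st,s,o=gaugefit(sys.argv[1],g)
    G=gpose(*g)
    X=ray(s,o[:,:2],48,st);L=(X-[g[0],g[1],12])@G
    for a,b in zip(o,L):
        if abs(b[0])<85 and abs(b[1])<95: print(a.round(1),b.round(1))
E
python3 gfit.py w1
```

```text
[197.5  95.2  60.    7.8   9.5] [-58.2 -71.8  36. ]
[377.7  95.6  67.9   9.5   9.5] [-58.2  79.3  36. ]
[217.6 101.9  37.4   6.8   7.2] [-52.9 -55.2  36. ]
[355.8 102.4  36.9   6.8   7. ] [-52.7  61.3  36. ]
[262.1 102.6  37.    6.8   7.2] [-52.4 -17.7  36. ]
[307.6 122.4  66.    9.    9.2] [-36.3  21.1  36. ]
[219.9 141.4  27.6   5.8   6. ] [-19.9 -55.2  36. ]
[352.9 141.9  28.1   5.8   6.2] [-19.8  61.1  36. ]
[341.2 148.9   1.2   2.2   0.8] [-13.6  51.3  36. ]
[287.5 155.8   7.    3.    3. ] [-7.4  4.  36. ]
[292.2 155.9   8.    3.    3.2] [-7.3  8.2 36. ]
[210.2 155.9   6.8   3.    2.8] [ -7.2 -64.5  36. ]
[214.9 155.9   6.2   2.8   2.8] [ -7.2 -60.4  36. ]
[219.6 156.    6.1   3.    2.8] [ -7.2 -56.2  36. ]
[224.4 155.9   6.2   3.    2.8] [ -7.2 -51.9  36. ]
[229.3 155.9   6.2   2.8   2.8] [ -7.2 -47.6  36. ]
[246.5 155.9   6.9   3.    3. ] [ -7.2 -32.4  36. ]
[251.2 155.9   6.4   3.    2.8] [ -7.3 -28.1  36. ]
[255.9 156.    6.4   2.8   3. ] [ -7.2 -24.   36. ]
[260.6 156.    6.7   3.    3. ] [ -7.2 -19.8  36. ]
[282.6 156.    6.9   3.2   2.8] [-7.2 -0.3 36. ]
[318.9 156.1   7.9   3.2   3.2] [-7.2 31.9 36. ]
[323.6 156.1   7.1   3.    3. ] [-7.3 36.  36. ]
[355.2 156.2   7.4   3.    3. ] [-7.2 64.1 36. ]
[279.2 171.7   2.7   1.    4. ] [ 6.9 -3.3 36. ]
[279.2 178.6   8.3   1.5   9.2] [13.3 -3.3 36. ]
[202.1 222.   10.4   8.5   1.5] [ 55.6 -76.4  36. ]
[239.7 222.    1.2   2.5   0.5] [ 55.5 -40.8  36. ]
[356.9 222.3   1.1   1.8   0.8] [55.6 70.1 36. ]
[209.2 239.1  45.9   7.5   7.8] [ 73.2 -70.9  36. ]
[248.2 239.1  45.4   7.2   8. ] [ 73.1 -33.4  36. ]
[287.1 239.2  46.2   7.5   7.8] [73.2  4.1 36. ]
[326.  239.3  45.9   8.    7.5] [73.2 41.6 36. ]
[364.9 239.4  46.4   7.8   7.5] [73.2 79.1 36. ]
```

```bash
python3 - <<'E'
import pickle
from h import *
from scipy.ndimage import map_coordinates as mc
st,s=pickle.load(open("w1.pkl","rb"))
g=np.array([393,319,np.radians(-55.)]);G=gpose(*g);g[:2]+=(G@[0,4,0])[:2]
gray=cv2.cvtColor(np.array(s["color"]),cv2.COLOR_RGB2GRAY).astype(float)
def prof(a,b,z,n=200):
    t=np.linspace(0,1,n)[:,None];L=np.c_[np.array(a)+(np.array(b)-np.array(a))*t,np.full(n,z)]
    uv=proj(s,L@G.T+[g[0],g[1],12],st);return L,mc(gray,[uv[:,1],uv[:,0]],order=1)
def edges(name,a,b,z,ax):
    L,p=prof(a,b,z);d=np.convolve(p,np.r_[np.ones(6),-np.ones(6)]/6,'same')
    i=np.argsort(-abs(d));k=[]
    for j in i:
        if all(abs(j-q)>8 for q in k) and 6<j<194:k.append(j)
        if len(k)==3:break
    print(name,[(round(L[j,ax],1),round(d[j])) for j in k])
for y in(60,61,-69,-37,-6): edges(f"slot start x y={y}",(-5,y),(15,y),36,0)
for y in (-40,0,20): edges(f"-x edge y={y}",(-85,y),(-60,y),36,0); edges(f"keeper near edge top y={y}",(40,y),(65,y),47,0);edges(f"keeper far",(65,y),(85,y),47,0)
for x in(10,20,30,40):
  for y,w in((60,8),(30,11.5),(0,15),(-30,18.5),(-60,22)): edges(f"slot walls x={x} y={y} exp {y-w/2},{y+w/2}",(x,y-w/2-5),(x,y+w/2+5),36,1)
E
```

```text
slot start x y=60 [(np.float64(0.4), -25), (np.float64(1.3), -21), (np.float64(-0.5), -7)]
slot start x y=61 [(np.float64(1.0), -25), (np.float64(0.1), -22), (np.float64(1.9), -7)]
slot start x y=-69 [(np.float64(0.6), -26), (np.float64(1.5), -17), (np.float64(-0.3), -12)]
slot start x y=-37 [(np.float64(0.5), -12), (np.float64(1.4), -7), (np.float64(-0.4), -5)]
slot start x y=-6 [(np.float64(-2.2), -3), (np.float64(-0.5), -2), (np.float64(12.4), 2)]
-x edge y=-40 [(np.float64(-64.4), 39), (np.float64(-68.3), -34), (np.float64(-65.5), 15)]
keeper near edge top y=-40 [(np.float64(50.1), -17), (np.float64(52.1), 10), (np.float64(48.9), -4)]
keeper far [(np.float64(73.8), 7), (np.float64(65.8), -4), (np.float64(74.7), 4)]
-x edge y=0 [(np.float64(-64.3), 41), (np.float64(-68.4), -37), (np.float64(-63.1), 13)]
keeper near edge top y=0 [(np.float64(40.9), -23), (np.float64(64.2), -22), (np.float64(48.5), 20)]
keeper far [(np.float64(71.7), 25), (np.float64(72.6), 14), (np.float64(65.7), -13)]
-x edge y=20 [(np.float64(-64.3), 42), (np.float64(-68.2), -35), (np.float64(-65.4), 15)]
keeper 
[... 1714 characters left out ...]
 (np.float64(-35.8), 14)]
slot walls x=30 y=-60 exp -71.0,-49.0 [(np.float64(-67.6), 44), (np.float64(-70.9), -39), (np.float64(-66.2), 13)]
slot walls x=40 y=60 exp 56.0,64.0 [(np.float64(63.8), 25), (np.float64(58.1), -23), (np.float64(64.6), 16)]
slot walls x=40 y=30 exp 24.25,35.75 [(np.float64(35.8), 27), (np.float64(32.2), -25), (np.float64(33.2), -20)]
slot walls x=40 y=0 exp -7.5,7.5 [(np.float64(6.0), -20), (np.float64(8.0), 19), (np.float64(-8.1), -9)]
slot walls x=40 y=-30 exp -39.25,-20.75 [(np.float64(-39.1), -35), (np.float64(-36.9), 33), (np.float64(-40.4), -11)]
slot walls x=40 y=-60 exp -71.0,-49.0 [(np.float64(-70.7), -43), (np.float64(-67.5), 42), (np.float64(-72.1), -13)]
```

```bash
python3 - <<'E'
from h import *
from workcell import sensors
st=sensors.read_state();g=np.array([393,319,12.]);G=gpose(0,0,np.radians(-55.));g+=G@[-1.3,4,0];print(g)
print("tcp in gauge",(st["position"]-g)@G)
E
```

```text
[395.53095881 322.3592034   12.        ]
tcp in gauge [ 25.53914819  -4.2543408  194.23963285]
```

Emit:
{"api": "carry_out", "payload": {"targets": [[0.006, -0.003, 0, 0, 0, -0.145, 0], [0.012, -0.006, 0, 0, 0, -0.29, 0], [0.018, -0.009, 0, 0, 0, -0.435, 0], [0.024, -0.012, 0, 0, 0, -0.58, 0], [0.03, -0.015, 0, 0, 0, -0.725, 0], [0.036, -0.018, 0, 0, 0, -0.87, 0], [0.04, -0.021, 0, 0, 0, -1.015, 0], [0.044, -0.025, 0, 0, 0, -1.16, 0]]}}

```text
clock: 2.1
position: [428.3, 345.2, 206.2]
tcp_rot: [-1.978, -2.44, 0.0]
ft_force: [-0.7, -0.2, -0.4]
grip_width: 85.2
```

Emit:
{"api": "carry_out", "payload": {"targets": [[0, 0, 0, 0, 0, -0.145, 0], [0, 0, 0, 0, 0, -0.29, 0], [0, 0, 0, 0, 0, -0.411, 0], [0, 0, 0, 0, 0, -0.411, 0], [0, 0, 0, 0, 0, -0.411, 0]]}}

```text
clock: 2.6
position: [428.4, 344.6, 206.2]
tcp_rot: [-1.453, -2.785, -0.0]
ft_force: [-0.7, -0.1, -0.1]
grip_width: 85.0
```

```bash
python3 snap.py w2; python3 gfit.py w2|awk '$3<12'
```

```text
{'clock': 2.6, 'joints': [0.439, -0.053, -0.102, 1.522, 0.0, -0.17], 'position': [428.445, 344.62, 206.22], 'tcp_rot': [-1.453, -2.785, -0.0], 'ft_force': [-0.737, -0.078, -0.074], 'grip_width': 85.048}
[279.9  19.7   1.1   1.    1.5] [  0.7 -94.1  36. ]
[381.8  30.3   4.2   2.5   3.8] [-79.9 -86.6  36. ]
[214.2  47.6   7.    1.2   9. ] [ 53.6 -74.3  36. ]
[298.8  60.7  11.6   1.8   9.5] [-14.5 -64.5  36. ]
[290.   60.8   8.8   3.2   3.5] [ -7.4 -64.5  36. ]
[290.1  66.4   8.2   3.2   3.2] [ -7.4 -60.2  36. ]
[289.9  71.9   8.6   3.2   3.5] [ -7.3 -56.1  36. ]
[289.9  77.5   6.7   2.8   3. ] [ -7.3 -51.8  36. ]
[188.9  78.8   2.2   1.2   2.5] [ 76.1 -50.9  36. ]
[289.8  82.9   9.1   3.2   3.8] [ -7.3 -47.6  36. ]
[299.4  91.2   3.2   3.2   2. ] [-15.3 -41.1  36. ]
[289.7 102.3   8.2   3.2   3.2] [ -7.2 -32.3  36. ]
[298.3 105.5   8.9   3.5   6.2] [-14.5 -29.7  36. ]
[335.9 103.7   3.2   3.2   1.5] [-46.3 -31.1  36. ]
[348.9 103.9   4.2   4.5   1.2] [-57.3 -30.9  36. ]
[289.8 107.5   6.2   2.8   3. ] [ -7.4 -28.1  36. ]
[289.6 112.7   6.6   2.8   2.8] [ -7.2 -23.9  36. ]
[289.6 117.8   7.4   3.    3. ] [ -7.2 -19.7  36. ]
[193.  125.7   2.9   1.2   3. ] [ 75.9 -13.2  36. ]
[219.1 130.5   3.1   0.8   5. ] [53.7 -9.1 36. ]
[297.1 134.6   1.1   0.8   2. ] [-13.8  -5.5  36. ]
[299.1 136.9   3.3   3.8   1.2] [-15.6  -3.6  36. ]
[289.6 140.8   7.5   3.    3. ] [-7.3 -0.2 36. ]
[289.6 145.6   7.2   3.    3. ] [-7.3  4.  36. ]
[289.5 150.5   7.6   3.    3. ] [-7.3  8.3 36. ]
[196.  160.6   2.2   1.    2.8] [76.  17.1 36. ]
[221.2 164.5   4.3   1.2   5. ] [53.7 20.7 36. ]
[289.5 176.7   6.8   3.    2.8] [-7.4 31.9 36. ]
[289.5 181.4   7.5   3.    3. ] [-7.4 36.2 36. ]
[223.2 197.    5.1   1.2   5.8] [53.7 51.  36. ]
[199.8 207.2   1.3   1.2   1.5] [76.1 60.9 36. ]
[289.1 210.3   6.1   2.8   2.8] [-7.2 64.1 36. ]
[296.7 218.3   4.3   1.2   5.2] [-14.4  72.   36. ]
[225.1 230.3   8.8   1.5   8.2] [53.8 84.1 36. ]
```

View pics/w2.png

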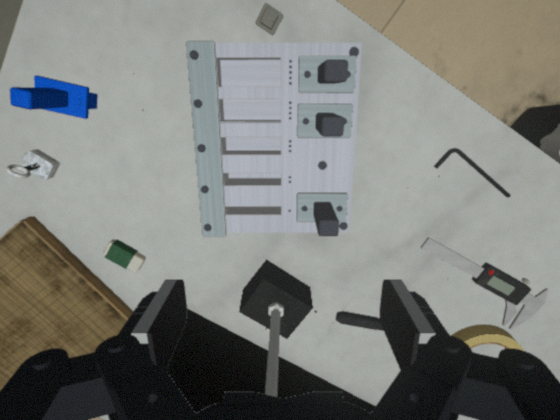

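```bash
python3 - <<'E'
import pickle
from h import *
g=np.array([395.5,322.4,12.]);G=gpose(0,0,np.radians(-55.))
for n in("w1","w2","top0"):
    if n=="top0": st=None;s=np.load("top0.npz")
    else: st,s=pickle.load(open(n+".pkl","rb"))
    P=(depthpts(s,st)-g)@G
    for z0,z1 in((15,60),(60,120),(120,200),(200,400)):
        m=(P[...,2]>z0)&(P[...,2]<z1)&(P[...,1]>88)&(P[...,1]<250)&(abs(P[...,0])<120)
        if m.sum()>3: print(n,z0,z1,m.sum(),"min y",np.percentile(P[m][:,1],[0,2]).round(),"x",P[m][:,0].min().round(),P[m][:,0].max().round())
st,s=pickle.load(open("w2.pkl","rb"));P=(depthpts(s,st)-g)@G
for uv in((270,295),(290,275),(300,300),(275,310)):print(uv,P[uv[1],uv[0]].round())
# plates: flange outline
for n in("w1","w2"):
    st,s=pickle.load(open(n+".pkl","rb"))
    for z,l in((41,"flange"),):
        hs={"w1":[(355.8,102.4),(352.9,141.9)],"w2":[]}[n]
        if hs: print((ray(s,hs,12+z,st)-g)@G)
im=pickle.load(open("w2.pkl","rb"))[1]["color"][180:250,200:360,::-1]
cv2.imwrite("pics/w2z.png",cv2.resize(im,None,fx=5,fy=5,interpolation=cv2.INTER_CUBIC))
E
```

```text
w1 15 60 7381 min y [135. 141.] x -32.0 120.0
w1 60 120 3455 min y [169. 171.] x 3.0 120.0
w1 120 200 78 min y [175. 176.] x 5.0 14.0
w2 15 60 5222 min y [134. 140.] x -31.0 110.0
w2 60 120 2880 min y [169. 171.] x 4.0 116.0
w2 120 200 177 min y [175. 176.] x 6.0 15.0
top0 15 60 993 min y [135. 141.] x -28.0 120.0
top0 60 120 441 min y [169. 171.] x 6.0 120.0
top0 120 200 1054 min y [176. 180.] x -4.0 120.0
top0 200 400 865 min y [165. 169.] x -34.0 50.0
(270, 295) [ 13. 155.  31.]
(290, 275) [ -8. 155. -10.]
(300, 300) [-18. 162.  30.]
(275, 310) [  8. 168.  39.]
[[-51.47599044  56.34908088  41.        ]
 [-19.05769008  56.17022657  41.        ]]
```

View pics/w2z.png

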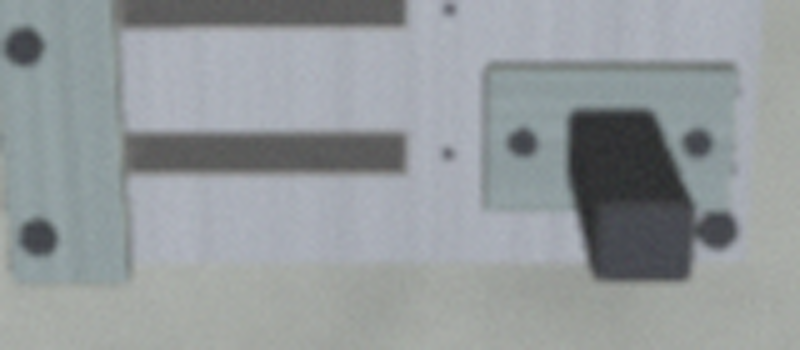

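The crop confirms it: this is the dark-gripped plate alone at the one-dot end, beside the narrowest slot (grip at (325,215) in w2). The two views agree on the gauge pose to 0.1 mm. I'll turn back and approach it.

```bash
cat >> h.py <<'E'
G0=np.array([395.53,322.36,12.]);YAW=np.radians(-55.);GG=gpose(0,0,YAW)
def gg(p): return G0+GG@np.array(p,float)
def ing(st): return (st["position"]-G0)@GG
E
python3 - <<'E'
from h import *
from workcell import sensors
st=sensors.read_state();print(ing(st),goal(st,gg([-35.3,56.3,135]),YAW))
E
```

```text
[  0.82274888  39.71657717 194.21005744] (array([0.0361, 0.0165, 0.0592]), array([-1.0000e-04, -1.0000e-04,  1.5689e+00]))
```

Emit:
{"api": "carry_out", "payload": {"targets": [[0.004, 0.002, 0, 0, 0, 0.145, 100], [0.008, 0.004, 0, 0, 0, 0.29, 100], [0.012, 0.006, 0, 0, 0, 0.435, 100], [0.016, 0.008, 0, 0, 0, 0.58, 100], [0.02, 0.01, 0, 0, 0, 0.725, 100], [0.025, 0.012, 0.01, 0, 0, 0.87, 100], [0.03, 0.014, 0.02, 0, 0, 1.015, 100], [0.036, 0.0165, 0.03, 0, 0, 1.16, 100]]}}

```text
clock: 3.45
position: [421.6, 383.3, 175.9]
tcp_rot: [-2.747, -1.525, -0.0]
ft_force: [0.0, -0.2, 0.0]
grip_width: 51.7
```

Emit:
{"api": "carry_out", "payload": {"targets": [[0, 0, 0.01, 0, 0, 0.145, 100], [0, 0, 0.02, 0, 0, 0.29, 100], [0, 0, 0.029, 0, 0, 0.409, 100], [0, 0, 0.029, 0, 0, 0.409, 100], [0, 0, 0.029, 0, 0, 0.409, 100]]}}

```text
clock: 3.95
position: [421.6, 383.0, 147.4]
tcp_rot: [-2.994, -0.952, 0.0]
ft_force: [-0.1, -0.1, 0.4]
grip_width: 51.6
```

```bash
python3 snap.py w3; python3 - <<'E'
from h import *
from workcell import sensors
st=sensors.read_state();print(ing(st),goal(st,gg([-35.3,56.3,82]),YAW))
E
```

```text
{'clock': 3.95, 'joints': [0.508, 0.011, -0.145, 1.414, 0.0, 1.463], 'position': [421.635, 382.987, 147.382], 'tcp_rot': [-2.994, -0.952, 0.0], 'ft_force': [-0.129, -0.067, 0.412], 'grip_width': 51.637}
[-34.62664606  56.43283681 135.78494716] (array([-0.0002, -0.0007,  0.0538]), array([ 0.    , -0.0006,  0.0046]))
```

View pics/w3.png

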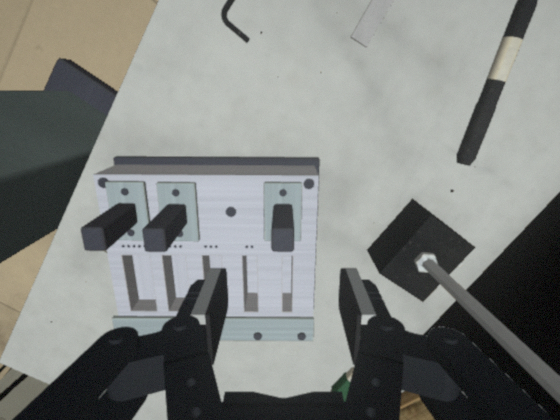

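The target grip at (283,220) is centred between the fingers at (210,310) and (355,310). Descending and gripping.

Emit:
{"api": "carry_out", "payload": {"targets": [[0, -0.0005, 0.015, 0, 0, 0.004, 100], [0, -0.0005, 0.03, 0, 0, 0.004, 100], [0, -0.0005, 0.042, 0, 0, 0.004, 100], [0, -0.0005, 0.054, 0, 0, 0.004, 100], [0, -0.0005, 0.054, 0, 0, 0.004, 100], [0, -0.0005, 0.054, 0, 0, 0.004, 100]]}}

```text
clock: 4.6
position: [421.3, 383.2, 92.9]
tcp_rot: [2.997, 0.942, -0.001]
ft_force: [-0.2, 0.3, 0.9]
grip_width: 51.8
```

Emit:
{"api": "carry_out", "payload": {"targets": [[0, 0, 0, 0, 0, 0, 255], [0, 0, 0, 0, 0, 0, 255], [0, 0, 0, 0, 0, 0, 255], [0, 0, 0, 0, 0, 0, 255], [0, 0, 0, 0, 0, 0, 255], [0, 0, 0, 0, 0, 0, 255], [0, 0, 0, 0, 0, 0, 255]], "grip_force": 40}}

```text
clock: 5.3
position: [421.7, 383.5, 93.6]
tcp_rot: [-2.997, -0.942, -0.001]
ft_force: [-0.9, -0.7, 5.8]
grip_width: 12.2
```

```bash
python3 - <<'E'
from h import *
from workcell import sensors
st=sensors.read_state();print(st["ft_force"],st["torque"],st["grip_width"],ing(st),goal(st,gg([-35.3,56.3,82]),YAW))
E
```

```text
[-0.94771647 -0.6946842   5.82010118] [-0.16946996  0.15546624  0.03725595] 12.235542154106836 [-35.02505179  56.48952654  81.5827935 ] (array([-0.0002, -0.0003, -0.0004]), array([ 0.0001, -0.0007, -0.0018]))
```

Emit:
{"api": "carry_out", "payload": {"targets": [[0, 0, -0.008, 0, 0, 0, 255], [0, 0, -0.018, 0, 0, 0, 255], [0, 0, -0.028, 0, 0, 0, 255], [0, 0, -0.038, 0, 0, 0, 255], [0, 0, -0.046, 0, 0, 0, 255], [0, 0, -0.046, 0, 0, 0, 255], [0, 0, -0.046, 0, 0, 0, 255]]}}

```text
clock: 6.0
position: [421.6, 383.4, 139.3]
tcp_rot: [-2.997, -0.942, -0.001]
ft_force: [0.0, -0.6, -1.6]
grip_width: 12.8
```

```bash
python3 snap.py w4;python3 snap.py s4 scene; python3 - <<'E'
from h import *
import pickle
from workcell import sensors
st=sensors.read_state();print(ing(st),goal(st,gg([24,60,128]),YAW))
a=pickle.load(open("w4.pkl","rb"))[1]["color"][130:330,180:390,::-1]
b=pickle.load(open("s4.pkl","rb"))[1]["color"][150:260,255:395,::-1]
r=lambda i:cv2.resize(i,(400,int(400*i.shape[0]/i.shape[1])),interpolation=cv2.INTER_CUBIC)
a,b=r(a),r(b);h=max(len(a),len(b));z=np.zeros((h,800,3),np.uint8);z[:len(a),:400]=a;z[:len(b),400:]=b
cv2.imwrite("pics/c4.png",z)
E
```

```text
{'clock': 6.0, 'joints': [0.509, 0.014, -0.158, 1.399, 0.0, 1.47], 'position': [421.583, 383.383, 139.297], 'tcp_rot': [-2.997, -0.942, -0.001], 'ft_force': [0.042, -0.624, -1.614], 'grip_width': 12.76}
{'clock': 6.05, 'joints': [0.508, 0.014, -0.158, 1.399, 0.0, 1.47], 'position': [421.372, 383.225, 138.877], 'tcp_rot': [2.997, 0.942, -0.001], 'ft_force': [-0.625, -0.01, -0.989], 'grip_width': 12.224}
[-35.08720051  55.93273968 126.66140639] (array([ 0.0042,  0.0591, -0.0013]), array([-0.0001,  0.0007, -0.0018]))
```

View pics/c4.png

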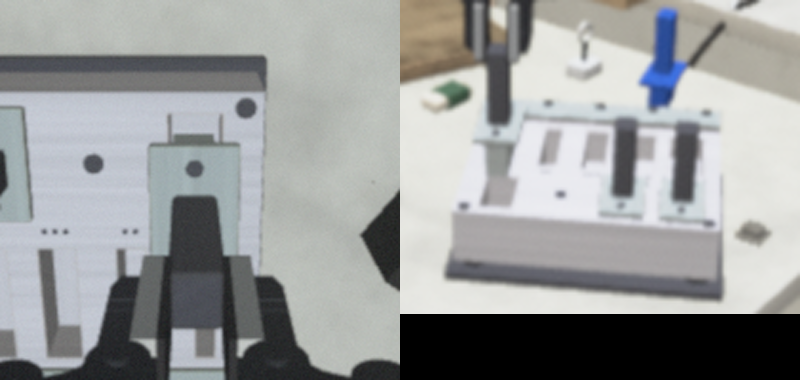

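```bash
python3 - <<'E'
from h import *
import pickle
st,s=pickle.load(open("w4.pkl","rb"))
a=s["color"][180:225,250:315,::-1]
cv2.imwrite("pics/b4.png",cv2.resize(a,None,fx=10,fy=10,interpolation=cv2.INTER_CUBIC))
P=(depthpts(s,st)-G0)@GG
for v in range(197,210,2): print(v,[P[v,u].round(0).tolist() for u in (275,282,288)])
gray=cv2.cvtColor(np.array(s["color"]),cv2.COLOR_RGB2GRAY)
for v in range(198,206): print(v,gray[v,262:302].tolist())
E
```

```text
197 [[-40.0, 50.0, 7.0], [-41.0, 56.0, 8.0], [-41.0, 61.0, 8.0]]
199 [[-38.0, 50.0, 7.0], [-38.0, 56.0, 7.0], [-39.0, 61.0, 9.0]]
201 [[-54.0, 52.0, 61.0], [-54.0, 56.0, 60.0], [-54.0, 60.0, 61.0]]
203 [[-54.0, 52.0, 65.0], [-54.0, 56.0, 65.0], [-53.0, 60.0, 64.0]]
205 [[-59.0, 52.0, 85.0], [-59.0, 56.0, 85.0], [-59.0, 60.0, 84.0]]
207 [[-58.0, 52.0, 86.0], [-58.0, 56.0, 87.0], [-58.0, 60.0, 87.0]]
209 [[-57.0, 52.0, 87.0], [-57.0, 56.0, 86.0], [-57.0, 60.0, 87.0]]
198 [200, 199, 200, 199, 198, 189, 149, 135, 173, 195, 195, 194, 197, 195, 194, 194, 193, 195, 197, 194, 192, 192, 196, 193, 192, 194, 193, 195, 193, 193, 195, 192, 177, 140, 146, 180, 193, 195, 194, 194]
199 [199, 200, 200, 199, 196, 186, 149, 135, 172, 190, 191, 193, 189, 192, 193, 191, 189, 193, 192, 190, 191, 190, 190, 191, 189, 191, 193, 190, 192, 191, 194, 194, 181, 140, 144, 180, 192, 194, 191, 192]
200 [195, 195, 196, 197, 196, 186, 147, 132, 165, 166, 154, 154, 154, 152, 153, 152, 152, 158, 153, 152, 154, 153, 152, 157, 153, 151, 153, 153, 155, 158, 178, 190, 176, 141, 143, 177, 190, 191, 191, 191]
201 [197, 195, 
[... 309 characters left out ...]
 104, 106, 105, 106, 106, 108, 114, 162, 187, 177, 139, 143, 178, 194, 192, 191, 193]
203 [192, 194, 194, 193, 193, 182, 145, 131, 141, 127, 110, 106, 106, 105, 105, 107, 105, 108, 104, 105, 105, 106, 103, 104, 105, 106, 106, 106, 104, 111, 152, 181, 172, 139, 142, 177, 187, 190, 189, 189]
204 [179, 177, 177, 178, 177, 171, 133, 120, 130, 119, 106, 103, 103, 105, 103, 104, 105, 104, 102, 104, 102, 103, 102, 102, 100, 101, 102, 101, 103, 103, 129, 155, 153, 125, 130, 156, 166, 169, 168, 168]
205 [138, 138, 141, 138, 139, 134, 121, 112, 111, 110, 104, 106, 107, 104, 105, 106, 105, 104, 109, 109, 107, 105, 102, 103, 104, 104, 104, 109, 104, 106, 112, 121, 126, 118, 111, 125, 130, 131, 129, 133]
```

View pics/b4.png

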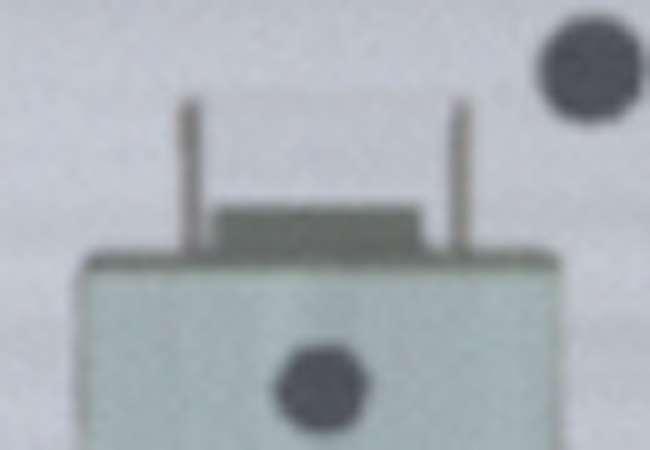

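The blade's end shows under the flange (wrist cols about 271–292, row 202). That makes it roughly 13–14 mm thick and centred on the tool, so the 15 mm slot is likely. I'll still try the slots in order, starting at the narrowest.

Emit:
{"api": "carry_out", "payload": {"targets": [[0.001, 0.015, 0, 0, 0, 0, 255], [0.002, 0.03, 0, 0, 0, 0, 255], [0.003, 0.045, 0, 0, 0, 0, 255], [0.004, 0.059, 0, 0, 0, 0, 255], [0.004, 0.059, 0.007, 0, 0, 0, 255], [0.004, 0.059, 0.014, 0, 0, 0, 255], [0.004, 0.059, 0.014, 0, 0, 0, 255], [0.004, 0.059, 0.014, 0, 0, 0, 255]]}}

```text
clock: 6.9
position: [458.0, 337.4, 124.8]
tcp_rot: [-2.997, -0.943, 0.001]
ft_force: [-0.6, 0.0, -1.0]
grip_width: 12.4
```

```bash
cat > av.py <<'E'
from h import *
from workcell import sensors
st=sensors.read_state();print(st["clock"],"g",ing(st).round(2),"F(gauge)",(st["ft_force"]@GG).round(2),"M",(st["torque"]@GG).round(3),"turn",goal(st,[0,0,0],YAW)[1],"w",round(st["grip_width"],1))
E
python3 av.py; python3 snap.py w5 >/dev/null; python3 av.py; python3 snap.py s5 scene >/dev/null;python3 av.py
python3 -c "
import cv2;a=cv2.imread('pics/w5.png');cv2.imwrite('pics/w5z.png',cv2.resize(a[100:420,120:440],None,fx=1.8,fy=1.8))"
```

```text
6.9 g [ 23.48  59.8  112.79] F(gauge) [-0.37 -0.5  -1.03] M [ 0.032  0.025 -0.017] turn [-0.0003  0.0007 -0.0013] w 12.4
6.95 g [ 23.51  59.99 113.14] F(gauge) [-0.6  -0.27 -0.94] M [0.034 0.045 0.013] turn [-0.0001  0.0002 -0.0012] w 12.4
7.0 g [ 23.56  60.16 113.35] F(gauge) [ 0.17  0.06 -1.  ] M [ 0.032 -0.031  0.015] turn [-0.0001 -0.0002 -0.0012] w 12.3
```

View pics/w5z.png

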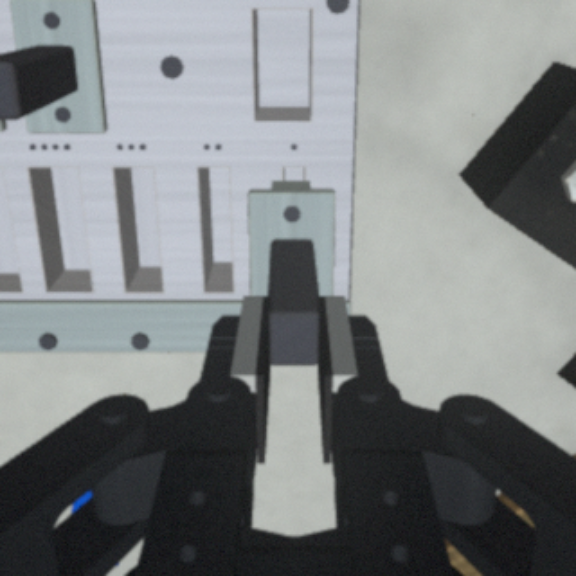

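```bash
cat > chk.py <<'E'
import sys
from gfit import *
st,s,o=gaugefit(sys.argv[1],None)
L=(ray(s,o[:,:2],48,st)-G0)@GG
print("tcp",ing(st).round(2))
for a,b in zip(o,L):
    if -12<b[0]<-1 and a[2]<15: print(a[:2].round(1),b.round(2))
    if a[2]>15 and abs(b[0])<90 and abs(b[1])<90: print("  big",a[:3].round(1),b.round(1))
E
python3 chk.py w5; python3 - <<'E'
import pickle
from h import *
st,s=pickle.load(open("w5.pkl","rb"))
gray=cv2.cvtColor(np.array(s["color"]),cv2.COLOR_RGB2GRAY)
for v in (194,196,198,200,202,203,210): print(v,gray[v,266:300].tolist())
print(proj(s,[gg([5,56,36]),gg([5,64,36]),gg([5.5,60,41])],st))
a=s["color"][175:240,250:315,::-1]
cv2.imwrite("pics/b5.png",cv2.resize(a,None,fx=9,fy=9,interpolation=cv2.INTER_CUBIC))
E
```

```text
tcp [ 23.48  59.8  112.79]
  big [ 87.5 110.2  69.2] [-51.3 -61.4  36. ]
  big [148.3 111.   65.6] [-50.8 -23.6  36. ]
  big [ 96.7 162.6  55.6] [-18.3 -61.6  36. ]
  big [154.5 163.4  55.2] [-17.8 -23.8  36. ]
[139.5 172.7] [-11.59 -34.44  36.  ]
[166.1 172.9] [-11.46 -16.94  36.  ]
[102.  181.2] [ -5.82 -60.24  36.  ]
[137.7 181.3] [ -5.79 -36.45  36.  ]
[156.8 181.3] [ -5.77 -23.72  36.  ]
[186.1 181.2] [-5.83 -4.25 36.  ]
[198.9 181.2] [-5.84  4.28 36.  ]
[234.4 181.2] [-5.83 27.88 36.  ]
[240.9 181.2] [-5.79 32.25 36.  ]
[282.9 181.2] [-5.83 60.16 36.  ]
[ 89.3 181.2] [ -5.82 -68.74  36.  ]
[ 95.7 181.4] [ -5.74 -64.46  36.  ]
[108.3 181.3] [ -5.8  -56.07  36.  ]
[114.8 181.4] [ -5.7  -51.74  36.  ]
[144.2 181.3] [ -5.78 -32.17  36.  ]
[150.3 181.3] [ -5.79 -28.06  36.  ]
[192.4 181.3] [-5.79e+00 -3.00e-02  3.60e+01]
  big [281.8 218.5  65.1] [20.6 59.4 36. ]
  big [308.8 266.8  36. ] [58.1 78.9 36. ]
  big [197.5 289.3  75.7] [76.8 -3.5 36. ]
  big [ 95.1 289.2  77.9] [ 76.8 -79.7  36. ]
  big [146.3 289.3  75.4] [ 76.9 -41.6  36. ]
  big [246.8 299.7  22.9] [85.9 32.9 36. ]
19
[... 610 characters left out ...]
1, 149, 151, 151, 152, 152, 138, 138, 148, 157, 176, 194, 192, 193, 193, 194, 192, 193]
202 [197, 197, 193, 194, 175, 133, 109, 106, 104, 107, 104, 104, 105, 106, 104, 103, 105, 106, 107, 106, 105, 107, 104, 104, 104, 113, 164, 194, 193, 197, 195, 194, 196, 193]
203 [194, 196, 196, 191, 173, 130, 107, 103, 105, 103, 105, 103, 105, 103, 105, 104, 105, 106, 104, 106, 104, 105, 102, 105, 103, 108, 152, 184, 192, 192, 192, 193, 191, 193]
210 [167, 165, 169, 170, 169, 169, 167, 170, 168, 168, 171, 177, 173, 171, 168, 168, 161, 160, 162, 165, 166, 168, 167, 166, 167, 167, 167, 167, 168, 171, 168, 169, 172, 171]
[[276.74529145 196.78141448]
 [288.59221924 196.77898909]
 [282.650488   199.68563787]]
```

View pics/b5.png

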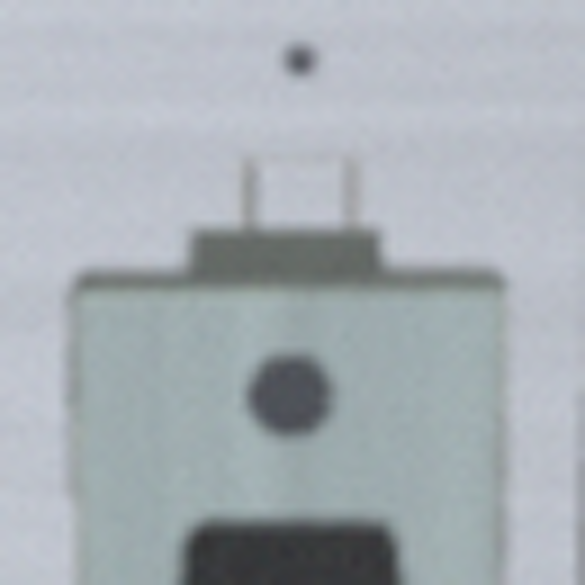

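Emit:
{"api": "carry_out", "payload": {"targets": [[0.0003, 0, 0.001, 0, 0, 0, 255], [0.0003, 0, 0.002, 0, 0, 0, 255], [0.0003, 0, 0.003, 0, 0, 0, 255], [0.0003, 0, 0.004, 0, 0, 0, 255], [0.0003, 0, 0.005, 0, 0, 0, 255], [0.0003, 0, 0.0055, 0, 0, 0, 255], [0.0003, 0, 0.0055, 0, 0, 0, 255]]}}

```text
clock: 7.7
position: [458.7, 337.4, 119.6]
tcp_rot: [-2.997, -0.942, 0.0]
ft_force: [0.6, 0.0, -0.8]
grip_width: 12.3
```

```bash
python3 av.py
```

```text
7.7 g [ 23.96  60.36 107.59] F(gauge) [ 0.31  0.51 -0.78] M [-0.044 -0.026 -0.025] turn [-0.0001  0.0001 -0.0019] w 12.3
```

Emit:
{"api": "carry_out", "payload": {"targets": [[0, 0, 0.001, 0, 0, 0, 255], [0, 0, 0.002, 0, 0, 0, 255], [0, 0, 0.002, 0, 0, 0, 255]]}}

```text
clock: 8.0
position: [458.9, 337.4, 117.9]
tcp_rot: [-2.997, -0.942, -0.001]
ft_force: [-0.4, 1.0, -0.4]
grip_width: 12.4
```

```bash
python3 av.py
```

```text
8.0 g [ 24.    60.57 105.95] F(gauge) [-1.04  0.23 -0.45] M [ 0.009  0.053 -0.05 ] turn [ 0.     -0.0005 -0.0019] w 12.4
```

Emit:
{"api": "carry_out", "payload": {"targets": [[0, 0, 0.001, 0, 0, 0, 255], [0, 0, 0.002, 0, 0, 0, 255], [0, 0, 0.002, 0, 0, 0, 255]]}}

```text
clock: 8.3
position: [459.3, 337.6, 116.7]
tcp_rot: [-2.997, -0.942, -0.002]
ft_force: [-1.3, -1.6, 8.1]
grip_width: 12.1
```

```bash
python3 av.py
```

```text
8.3 g [ 24.05  60.96 104.71] F(gauge) [ 0.56 -2.01  8.08] M [-0.345  0.04  -0.027] turn [ 0.0003 -0.0016 -0.0018] w 12.1
```

Slot 1 refuses: contact with +9 N at TCP z ≈ 105, no entry. Back off and go to slot 2.

Emit:
{"api": "carry_out", "payload": {"targets": [[0, 0, -0.004, 0, 0, 0, 255], [0, 0, -0.009, 0, 0, 0, 255], [-0.01, 0, -0.009, 0, 0, 0, 255], [-0.02, 0, -0.009, 0, 0, 0, 255], [-0.03, 0, -0.009, 0, 0, 0, 255], [-0.03, 0, -0.009, 0, 0, 0, 255], [-0.03, 0, -0.009, 0, 0, 0, 255]]}}

```text
clock: 9.0
position: [434.4, 320.3, 124.8]
tcp_rot: [-2.997, -0.942, -0.001]
ft_force: [0.2, 0.2, -1.2]
grip_width: 12.3
```

```bash
python3 av.py; python3 snap.py w6 >/dev/null; python3 av.py; python3 chk.py w6|grep -v big; python3 - <<'E'
import pickle
from h import *
st,s=pickle.load(open("w6.pkl","rb"))
gray=cv2.cvtColor(np.array(s["color"]),cv2.COLOR_RGB2GRAY)
for v in (194,196,198,200,202,203): print(v,gray[v,264:304].tolist())
a=s["color"][175:240,250:315,::-1]
cv2.imwrite("pics/b6.png",cv2.resize(a,None,fx=9,fy=9,interpolation=cv2.INTER_CUBIC))
E
```

```text
9.0 g [ 23.95  30.69 112.85] F(gauge) [-0.01  0.27 -1.15] M [ 0.089  0.073 -0.036] turn [ 0.     -0.0005 -0.002 ] w 12.3
9.05 g [ 23.98  30.83 112.83] F(gauge) [-0.03 -0.4  -1.28] M [ 0.02  -0.    -0.015] turn [ 0.     -0.0005 -0.002 ] w 12.4
tcp [ 23.95  30.69 112.85]
[153.1 171.7] [-11.83 -54.39  36.  ]
[145.2 171.8] [-11.77 -59.57  36.  ]
[284.5 180.3] [-5.9  32.21 36.  ]
[326.5 180.3] [-5.87 60.14 36.  ]
[132.7 180.6] [ -5.81 -68.68  36.  ]
[139.1 180.6] [ -5.85 -64.44  36.  ]
[145.6 180.6] [ -5.82 -60.15  36.  ]
[151.8 180.6] [ -5.8  -55.98  36.  ]
[158.1 180.6] [ -5.84 -51.8   36.  ]
[181.3 180.5] [ -5.83 -36.39  36.  ]
[187.7 180.5] [ -5.83 -32.14  36.  ]
[193.9 180.6] [ -5.8  -27.98  36.  ]
[200.4 180.5] [ -5.85 -23.69  36.  ]
[229.7 180.5] [-5.81 -4.23 36.  ]
[236.  180.6] [-5.79e+00 -1.00e-02  3.60e+01]
[242.4 180.5] [-5.83  4.23 36.  ]
[278.  180.4] [-5.83 27.92 36.  ]
[101.4 185. ] [ -2.85 -90.07  36.  ]
194 [184, 185, 186, 183, 186, 185, 186, 182, 165, 131, 155, 182, 186, 186, 186, 186, 185, 185, 188, 184, 186, 188, 185, 187, 185, 154, 153, 179, 185, 189, 185, 184, 182, 
[... 345 characters left out ...]
182, 186, 186, 186, 179, 150, 159, 181, 186, 183, 185, 189, 186, 184, 184, 187, 185, 187, 184, 184]
200 [187, 187, 185, 184, 185, 185, 173, 154, 136, 117, 127, 142, 144, 146, 143, 146, 144, 144, 143, 146, 145, 146, 145, 147, 139, 126, 130, 147, 169, 182, 184, 185, 187, 186, 185, 185, 187, 185, 184, 188]
202 [186, 189, 187, 188, 184, 182, 165, 123, 101, 99, 98, 100, 99, 101, 97, 99, 101, 99, 102, 102, 101, 99, 101, 101, 100, 102, 102, 109, 156, 183, 186, 186, 188, 185, 187, 187, 186, 186, 189, 186]
203 [189, 186, 187, 186, 186, 184, 160, 125, 101, 101, 100, 98, 98, 102, 98, 100, 100, 98, 99, 102, 99, 102, 103, 102, 96, 102, 102, 105, 146, 177, 185, 185, 184, 187, 186, 184, 186, 183, 186, 185]
```

View pics/b6.png

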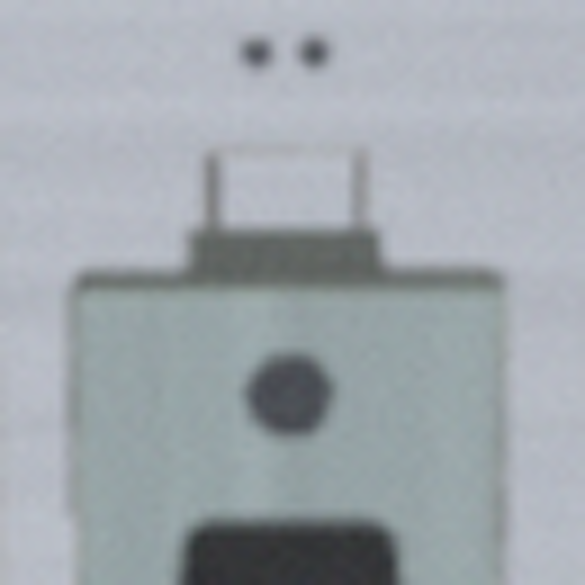

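Emit:
{"api": "carry_out", "payload": {"targets": [[-0.0006, 0, 0.0015, 0, 0, 0, 255], [-0.0006, 0, 0.003, 0, 0, 0, 255], [-0.0006, 0, 0.0045, 0, 0, 0, 255], [-0.0006, 0, 0.006, 0, 0, 0, 255], [-0.0006, 0, 0.007, 0, 0, 0, 255], [-0.0006, 0, 0.008, 0, 0, 0, 255], [-0.0006, 0, 0.0085, 0, 0, 0, 255], [-0.0006, 0, 0.0085, 0, 0, 0, 255]]}}

```text
clock: 9.85
position: [434.2, 320.1, 117.1]
tcp_rot: [-2.997, -0.942, -0.002]
ft_force: [0.6, -0.6, 6.1]
grip_width: 12.5
```

```bash
python3 av.py
```

```text
9.85 g [ 23.99  30.35 105.06] F(gauge) [0.85 0.11 6.07] M [-0.208  0.08   0.051] turn [ 0.0002 -0.0015 -0.0018] w 12.5
```

Slot 2 refuses (+7 N at the same height). In the image the blade measures about 14 mm against the slot's 11.5 mm, which agrees. On to slot 3.

Emit:
{"api": "carry_out", "payload": {"targets": [[0, 0, -0.004, 0, 0, 0, 255], [0, 0, -0.008, 0, 0, 0, 255], [-0.01, 0, -0.008, 0, 0, 0, 255], [-0.02, 0, -0.008, 0, 0, 0, 255], [-0.03, 0, -0.008, 0, 0, 0, 255], [-0.03, 0, -0.008, 0, 0, 0, 255], [-0.03, 0, -0.008, 0, 0, 0, 255]]}}

```text
clock: 10.55
position: [409.3, 302.8, 124.4]
tcp_rot: [-2.997, -0.942, -0.001]
ft_force: [0.9, -0.5, -1.7]
grip_width: 12.2
```

```bash
cat > rel.py <<'E'
# offset slot-centre minus blade centre in tool x (mm), from picture
import sys
from gfit import *
ys=float(sys.argv[2]);st,s,o=gaugefit(sys.argv[1],None)
L=(ray(s,o[:,:2],48,st)-G0)@GG;t=ing(st)
k=(abs(L[:,0]+5.8)<1)&(abs(L[:,1]-ys)<11)&(o[:,2]<15)
gray=cv2.cvtColor(np.array(s["color"]),cv2.COLOR_RGB2GRAY).astype(float)
v=int(sys.argv[3]) if len(sys.argv)>3 else 202
r=gray[v:v+2].mean(0);h=(r[275:288].mean()+185)/2
def cross(js):
    for a in js:
        b=a+(1 if js.step>0 else -1)
        if r[a]<h<=r[b]: return a+(h-r[a])/(r[b]-r[a])*(b-a)
lo,hi=cross(range(281,240,-1)),cross(range(281,330,1))
# row y of blade bottom x=tcp-18 : depth by plane
Rc,c=campose(s,st);
zb=48+ (t[2]-105.8)+1
X=(ray(s,[[lo,v],[hi,v]],zb,st)-G0)@GG
print("tcp",t.round(2),"dots n",k.sum(),"y",L[k,1].mean().round(2),"blade px",lo,hi,"y",X[:,1].round(2),"w",np.diff(X[:,1]).round(2),"mid",X[:,1].mean().round(2),"shift tool x",(L[k,1].mean()-X[:,1].mean()).round(2))
E
python3 rel.py w5 60; python3 rel.py w6 30
python3 av.py; python3 snap.py w7 >/dev/null; python3 rel.py w7 0;python3 av.py;  python3 - <<'E'
import pickle
from h import *
st,s=pickle.load(open("w7.pkl","rb"))
a=s["color"][175:240,250:315,::-1]
cv2.imwrite("pics/b7.png",cv2.resize(a,None,fx=9,fy=9,interpolation=cv2.INTER_CUBIC))
E
```

```text
tcp [ 23.48  59.8  112.79] dots n 1 y 60.16 blade px 270.6837104072398 291.7251012145749 y [52.18 65.94] w [13.77] mid 59.06 shift tool x 1.1
tcp [ 23.95  30.69 112.85] dots n 2 y 30.07 blade px 270.51798201798204 291.8081293706294 y [23.05 36.98] w [13.93] mid 30.02 shift tool x 0.05
10.55 g [2.3910e+01 1.0000e-01 1.1236e+02] F(gauge) [ 0.93  0.45 -1.71] M [ 0.048  0.012 -0.026] turn [ 0.     -0.0005 -0.002 ] w 12.2
tcp [2.3910e+01 1.0000e-01 1.1236e+02] dots n 3 y 0.08 blade px 270.42251950947605 293.26739926739924 y [-7.6   7.35] w [14.95] mid -0.13 shift tool x 0.2
10.6 g [ 23.93   0.25 112.35] F(gauge) [-0.04  0.63 -1.01] M [-0.034 -0.042  0.011] turn [ 0.     -0.0006 -0.0019] w 12.4
```

View pics/b7.png

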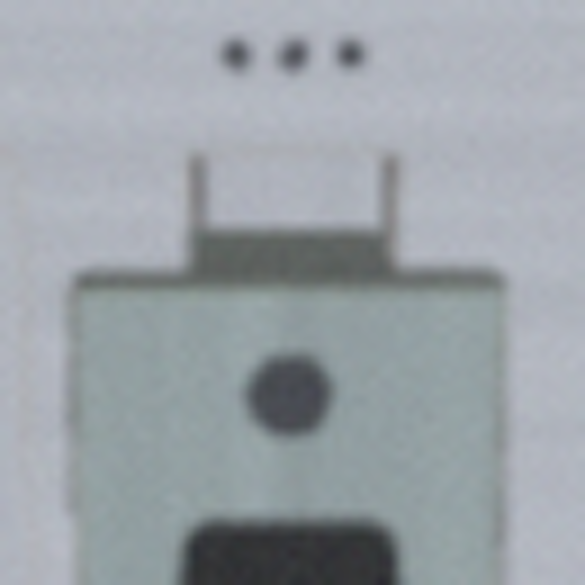

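Slot 3: the slot walls (cols 190–397 in the crop, dots at 235–349) are just wider than the blade, which sits about 0.6 mm toward −y. I'll shift +0.6 mm and feel down.

Emit:
{"api": "carry_out", "payload": {"targets": [[0.0006, 0, 0.0015, 0, 0, 0.002, 255], [0.0006, 0, 0.003, 0, 0, 0.002, 255], [0.0006, 0, 0.0045, 0, 0, 0.002, 255], [0.0006, 0, 0.006, 0, 0, 0.002, 255], [0.0006, 0, 0.007, 0, 0, 0.002, 255], [0.0006, 0, 0.008, 0, 0, 0.002, 255], [0.0006, 0, 0.0085, 0, 0, 0.002, 255], [0.0006, 0, 0.0085, 0, 0, 0.002, 255]]}}

```text
clock: 11.4
position: [409.5, 303.1, 115.7]
tcp_rot: [-2.998, -0.939, 0.0]
ft_force: [0.9, 0.2, -1.9]
grip_width: 12.5
```

```bash
python3 av.py
```

```text
11.4 g [ 23.83   0.38 103.66] F(gauge) [ 0.37  0.86 -1.9 ] M [-0.007 -0.028 -0.048] turn [-0.0001  0.     -0.0039] w 12.5
```

It entered: 2 mm below the earlier contact height, with no force. Continuing gently, and undoing the small yaw error.

Emit:
{"api": "carry_out", "payload": {"targets": [[0, 0, 0.001, 0, 0, -0.003, 255], [0, 0, 0.002, 0, 0, -0.003, 255], [0, 0, 0.003, 0, 0, -0.003, 255], [0, 0, 0.004, 0, 0, -0.003, 255], [0, 0, 0.005, 0, 0, -0.003, 255], [0, 0, 0.006, 0, 0, -0.003, 255], [0, 0, 0.006, 0, 0, -0.003, 255]]}}

```text
clock: 12.1
position: [409.5, 303.0, 109.6]
tcp_rot: [-2.997, -0.943, 0.0]
ft_force: [-0.0, 0.4, -0.6]
grip_width: 12.7
```

```bash
python3 av.py
```

```text
12.1 g [23.83  0.36 97.55] F(gauge) [-0.35  0.24 -0.55] M [ 0.012 -0.027 -0.011] turn [-0.0001  0.0001 -0.0009] w 12.7
```

Emit:
{"api": "carry_out", "payload": {"targets": [[0, 0, 0.0017, 0, 0, 0, 255], [0, 0, 0.0034, 0, 0, 0, 255], [0, 0, 0.005, 0, 0, 0, 255], [0, 0, 0.0067, 0, 0, 0, 255], [0, 0, 0.0084, 0, 0, 0, 255], [0, 0, 0.01, 0, 0, 0, 255], [0, 0, 0.0115, 0, 0, 0, 255], [0, 0, 0.0125, 0, 0, 0, 255]]}}

```text
clock: 12.9
position: [409.5, 303.1, 97.0]
tcp_rot: [-2.997, -0.943, 0.0]
ft_force: [-0.7, -0.2, -1.6]
grip_width: 12.3
```

```bash
python3 av.py
```

```text
12.9 g [23.83  0.38 85.03] F(gauge) [-0.26 -0.66 -1.59] M [0.006 0.01  0.056] turn [-0.0001  0.0001 -0.0009] w 12.3
```

Emit:
{"api": "carry_out", "payload": {"targets": [[0, 0, 0.001, 0, 0, 0, 255], [0, 0, 0.002, 0, 0, 0, 255], [0, 0, 0.0025, 0, 0, 0, 255], [0, 0, 0.0025, 0, 0, 0, 255]]}}

```text
clock: 13.3
position: [409.5, 303.1, 94.7]
tcp_rot: [-2.997, -0.943, -0.0]
ft_force: [0.8, 0.1, -0.9]
grip_width: 12.5
```

```bash
python3 av.py
```

```text
13.3 g [23.85  0.41 82.68] F(gauge) [ 0.33  0.69 -0.87] M [ 0.066  0.014 -0.059] turn [-0.     -0.     -0.0009] w 12.5
```

Emit:
{"api": "carry_out", "payload": {"targets": [[0, 0, 0.0005, 0, 0, 0, 255], [0, 0, 0.001, 0, 0, 0, 255], [0, 0, 0.0015, 0, 0, 0, 255], [0, 0, 0.0015, 0, 0, 0, 255]]}}

```text
clock: 13.7
position: [409.8, 303.1, 93.7]
tcp_rot: [-2.997, -0.943, -0.001]
ft_force: [-2.4, -1.0, 5.4]
grip_width: 12.5
```

```bash
python3 av.py
```

```text
13.7 g [23.91  0.63 81.72] F(gauge) [-0.56 -2.48  5.4 ] M [-0.452  0.117 -0.019] turn [ 0.0001 -0.0007 -0.0009] w 12.5
```

Seated: the +6 N contact comes at the same height as the plate had in its pocket. I'll ease the pressure a little, look, then slide.

Emit:
{"api": "carry_out", "payload": {"targets": [[-0.0003, 0, -0.0006, 0, 0, 0, 255], [-0.0003, 0, -0.0006, 0, 0, 0, 255]]}}

```text
clock: 13.9
position: [409.4, 302.9, 94.0]
tcp_rot: [-2.997, -0.943, -0.001]
ft_force: [-0.7, 0.4, 3.8]
grip_width: 12.5
```

```bash
python3 av.py; python3 snap.py w8 >/dev/null; python3 - <<'E'
import pickle
from h import *
st,s=pickle.load(open("w8.pkl","rb"))
a=s["color"][160:310,190:390,::-1]
cv2.imwrite("pics/b8.png",cv2.resize(a,None,fx=4,fy=4,interpolation=cv2.INTER_CUBIC))
E
```

```text
13.9 g [23.9   0.26 81.95] F(gauge) [-0.69 -0.31  3.81] M [-0.191 -0.002  0.064] turn [ 0.0001 -0.0004 -0.0009] w 12.5
```

View pics/b8.png

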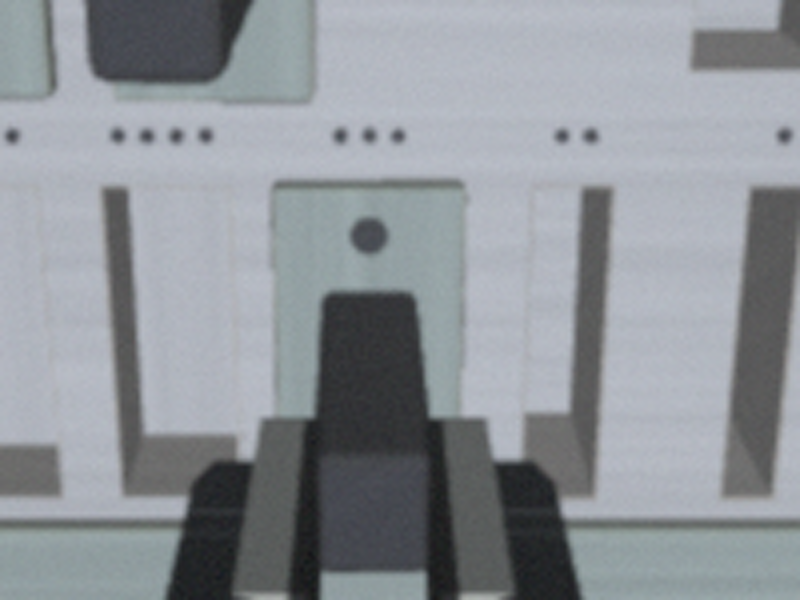

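The flange lies flat on the gauge in slot 3, at (370,300) in the crop, with no shadow gap. Sliding +x, slowly near the end.

Emit:
{"api": "carry_out", "payload": {"targets": [[0, 0.0015, 0, 0, 0, 0, 255], [0, 0.003, 0, 0, 0, 0, 255], [0, 0.0045, 0, 0, 0, 0, 255], [0, 0.006, 0, 0, 0, 0, 255], [0, 0.0075, 0, 0, 0, 0, 255], [0, 0.009, 0, 0, 0, 0, 255], [0, 0.01, 0, 0, 0, 0, 255], [0, 0.01, 0, 0, 0, 0, 255]]}}

```text
clock: 14.75
position: [415.2, 294.6, 93.8]
tcp_rot: [2.997, 0.943, 0.0]
ft_force: [-2.2, 2.0, 4.4]
grip_width: 12.5
```

```bash
python3 av.py
```

```text
14.75 g [34.03  0.17 81.84] F(gauge) [-2.89 -0.62  4.37] M [-0.103  0.655  0.035] turn [ 0.0001 -0.0002 -0.0011] w 12.5
```

Emit:
{"api": "carry_out", "payload": {"targets": [[0, 0.0006, 0, 0, 0, 0, 255], [0, 0.0012, 0, 0, 0, 0, 255], [0, 0.0018, 0, 0, 0, 0, 255], [0, 0.0018, 0, 0, 0, 0, 255]]}}

```text
clock: 15.15
position: [416.1, 293.2, 93.8]
tcp_rot: [-2.997, -0.943, -0.0]
ft_force: [-2.9, 2.2, 5.4]
grip_width: 12.5
```

```bash
python3 av.py
```

```text
15.15 g [35.73  0.1  81.8 ] F(gauge) [-3.43 -1.12  5.36] M [-0.077  0.677  0.047] turn [-0.     -0.     -0.0009] w 12.5
```

Emit:
{"api": "carry_out", "payload": {"targets": [[0, 0.0005, 0, 0, 0, 0, 255], [0, 0.001, 0, 0, 0, 0, 255], [0, 0.001, 0, 0, 0, 0, 255]]}}

```text
clock: 15.45
position: [416.7, 292.4, 93.8]
tcp_rot: [-2.997, -0.943, -0.0]
ft_force: [-2.9, 2.0, 5.2]
grip_width: 12.2
```

```bash
python3 av.py
```

```text
15.45 g [36.69  0.12 81.81] F(gauge) [-3.26 -1.22  5.24] M [-0.098  0.796  0.004] turn [-0.0001 -0.0001 -0.001 ] w 12.2
```

Emit:
{"api": "carry_out", "payload": {"targets": [[0, 0.0005, 0, 0, 0, 0, 255], [0, 0.001, 0, 0, 0, 0, 255], [0, 0.001, 0, 0, 0, 0, 255]]}}

```text
clock: 15.75
position: [417.2, 291.7, 93.9]
tcp_rot: [-2.996, -0.943, -0.0]
ft_force: [-2.3, 3.8, 5.5]
grip_width: 12.2
```

```bash
python3 av.py
```

```text
15.75 g [37.56  0.15 81.86] F(gauge) [-4.42  0.29  5.49] M [-0.138  0.972 -0.051] turn [-0.0003 -0.0002 -0.0008] w 12.2
```

Emit:
{"api": "carry_out", "payload": {"targets": [[0, 0.0006, 0, 0, 0, 0, 255], [0, 0.0006, 0, 0, 0, 0, 255]]}}

```text
clock: 15.95
position: [417.4, 291.3, 93.9]
tcp_rot: [-2.996, -0.943, 0.0]
ft_force: [-3.5, 4.5, 5.2]
grip_width: 12.4
```

```bash
python3 av.py; python3 snap.py w9 >/dev/null; python3 av.py; python3 - <<'E'
import pickle
from h import *
g=[]
for n in("w8","w9"):
    st,s=pickle.load(open(n+".pkl","rb"))
    a=s["color"][150:310,210:360,::-1]
    g.append(cv2.resize(a,(390,416),interpolation=cv2.INTER_CUBIC))
    from gfit import gaugefit
    _,_,o=gaugefit(n,None);L=(ray(s,o[:,:2],12+41,st)-G0)@GG
    print(n,ing(st).round(2),[(b.round(2).tolist(),a[2]) for a,b in zip(o,L) if abs(b[1])<6 and -12<b[0]<40])
cv2.imwrite("pics/b9.png",np.hstack(g))
E
```

```text
15.95 g [37.98  0.15 81.87] F(gauge) [-5.71 -0.32  5.22] M [-0.154  1.156 -0.013] turn [-0.0008 -0.0002 -0.0007] w 12.4
16.0 g [37.97  0.14 81.89] F(gauge) [-4.62 -0.72  5.15] M [-0.144  1.108 -0.011] turn [-0.0008 -0.0002 -0.0007] w 12.4
w8 [23.9   0.26 81.95] [([-7.28, -3.96, 41.0], np.float64(16.25)), ([-7.37, 0.18, 41.0], np.float64(14.0625)), ([-7.27, 4.23, 41.0], np.float64(14.25)), ([7.74, 0.09, 41.0], np.float64(65.1875))]
w9 [37.98  0.15 81.87] [([-7.03, -3.94, 41.0], np.float64(16.0)), ([-7.08, 0.1, 41.0], np.float64(14.0625)), ([-7.09, 4.34, 41.0], np.float64(17.3125)), ([20.76, 0.06, 41.0], np.float64(65.6875))]
```

View pics/b9.png

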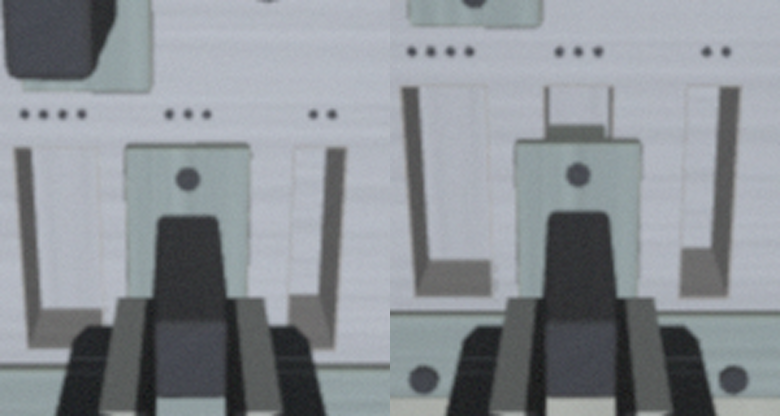

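The force is rising slowly: −3.3 to −5.7 N. The plate moved 13.0 mm for 14.1 mm of TCP, so it is probably at the end. One more small push will confirm.

Emit:
{"api": "carry_out", "payload": {"targets": [[0, 0.0005, 0, 0, 0, 0, 255], [0, 0.001, 0, 0, 0, 0, 255], [0, 0.001, 0, 0, 0, 0, 255]]}}

```text
clock: 16.3
position: [417.8, 290.7, 93.9]
tcp_rot: [-2.995, -0.943, 0.0]
ft_force: [-4.6, 5.1, 5.5]
grip_width: 12.6
```

```bash
python3 av.py; python3 snap.py w10 >/dev/null; python3 av.py; python3 - <<'E'
import pickle
from h import *
from gfit import gaugefit
for n in("w8","w9","w10"):
    st,s=pickle.load(open(n+".pkl","rb"))
    _,_,o=gaugefit(n,None);L=(ray(s,o[:,:2],12+41,st)-G0)@GG;D=(ray(s,o[:,:2],12+36,st)-G0)@GG
    d=np.mean([b[0] for a,b in zip(o,D) if abs(b[1])<40 and -9<b[0]<-4 and a[2]<20]);h=[b[0] for a,b in zip(o,L) if abs(b[1])<6 and a[2]>50 and 0<b[0]<40]
    print(n,ing(st).round(2),"dots",d.round(2),"hole",np.round(h,2),"centre rel dots(-5.9)",np.round(np.array(h)-d+16.2-5.9,2))
E
```

```text
16.3 g [38.7   0.13 81.91] F(gauge) [-6.86 -0.83  5.46] M [-0.162  1.544 -0.039] turn [-0.0014 -0.0003 -0.0005] w 12.6
16.35 g [38.68  0.16 81.93] F(gauge) [-7.04 -0.5   5.93] M [-0.168  1.58   0.002] turn [-0.0014 -0.0003 -0.0005] w 12.3
w8 [23.9   0.26 81.95] dots -5.83 hole [7.74] centre rel dots(-5.9) [23.87]
w9 [37.98  0.15 81.87] dots -5.99 hole [20.76] centre rel dots(-5.9) [37.05]
w10 [38.7   0.13 81.91] dots -6.04 hole [21.04] centre rel dots(-5.9) [37.38]
```

```bash
python3 - <<'E'
import pickle
from h import *
from scipy.ndimage import map_coordinates as mc
for n in("w1","w5","w6","w7","w8","w9","w10"):
    st,s=pickle.load(open(n+".pkl","rb"))
    gray=cv2.cvtColor(np.array(s["color"]),cv2.COLOR_RGB2GRAY).astype(float)
    def pk(y,a,b,z,rise):
        # mean profile over y band
        xs=np.arange(a,b,.1);p=0
        for dy in np.linspace(-2,2,5):
            L=np.c_[xs,np.full(len(xs),y+dy),np.full(len(xs),z)];uv=proj(s,L@GG.T+G0,st);p=p+mc(gray,[uv[:,1],uv[:,0]],order=1)/5
        d=np.gradient(cv2.GaussianBlur(p.reshape(1,-1),(0,0),4)[0]); i=np.argmax(d*rise); return round(xs[i],2),round(d[i],2)
    print(n,"dots..", "pocket +x edge (-15.5):",pk(56,-22,-10,36,+1),"-x edge(-54.5)",pk(56,-60,-48,36,-1),"slot1 start(2):",pk(60,-3,8,36,-1),"slot2 start",pk(32,-3,8,36,-1), "edge -70",pk(20,-78,-62,36,+1),"keeper edge53",pk(20,45,60,47,-1),pk(20,45,60,47,1))
E
```

```text
w1 dots.. pocket +x edge (-15.5): (np.float64(-16.4), np.float64(2.42)) -x edge(-54.5) (np.float64(-53.7), np.float64(-2.59)) slot1 start(2): (np.float64(1.9), np.float64(-3.33)) slot2 start (np.float64(1.8), np.float64(-1.49)) edge -70 (np.float64(-63.1), np.float64(5.21)) keeper edge53 (np.float64(51.6), np.float64(-2.33)) (np.float64(53.3), np.float64(1.47))
w5 dots.. pocket +x edge (-15.5): (np.float64(-15.6), np.float64(4.99)) -x edge(-54.5) (np.float64(-55.5), np.float64(-0.4)) slot1 start(2): (np.float64(7.1), np.float64(-4.64)) slot2 start (np.float64(-0.6), np.float64(-0.53)) edge -70 (np.float64(-63.1), np.float64(6.87)) keeper edge53 (np.float64(51.4), np.float64(-3.87)) (np.float64(53.1), np.float64(2.62))
w6 dots.. pocket +x edge (-15.5): (np.float64(-15.6), np.float64(4.18)) -x edge(-54.5) (np.float64(-55.4), np.float64(-0.34)) slot1 start(2): (np.float64(1.9), np.float64(-1.87)) slot2 start (np.float64(7.3), np.float64(-3.03)) edge -70 (np.float64(-63.2), np.float64(6.35)) keeper edge53 (np.float64(50.5), np.float64(-3.71)) (np.float64(58.7), np.float64(0.25))
w7 dots.
[... 746 characters left out ...]
15.5): (np.float64(-15.6), np.float64(4.33)) -x edge(-54.5) (np.float64(-54.6), np.float64(-4.41)) slot1 start(2): (np.float64(1.9), np.float64(-5.37)) slot2 start (np.float64(1.8), np.float64(-3.18)) edge -70 (np.float64(-62.9), np.float64(6.28)) keeper edge53 (np.float64(55.2), np.float64(-5.11)) (np.float64(52.8), np.float64(2.59))
w10 dots.. pocket +x edge (-15.5): (np.float64(-15.7), np.float64(4.36)) -x edge(-54.5) (np.float64(-54.6), np.float64(-5.39)) slot1 start(2): (np.float64(1.8), np.float64(-4.95)) slot2 start (np.float64(1.6), np.float64(-3.15)) edge -70 (np.float64(-62.8), np.float64(5.92)) keeper edge53 (np.float64(55.9), np.float64(-5.0)) (np.float64(52.6), np.float64(2.82))
```

Emit:
{"api": "carry_out", "payload": {"targets": [[0, -0.0007, 0, 0, 0, 0, 255], [0, -0.0014, 0, 0, 0, 0, 255], [0, -0.0014, 0, 0, 0, 0, 255]]}}

```text
clock: 16.65
position: [417.2, 291.6, 93.9]
tcp_rot: [-2.996, -0.944, -0.0]
ft_force: [-3.1, 2.4, 5.2]
grip_width: 12.5
```

```bash
python3 av.py; python3 snap.py w11 >/dev/null; cat > hole.py <<'E'
import sys,pickle
from h import *
from gfit import gaugefit
from scipy.ndimage import map_coordinates as mc
for n in sys.argv[1:]:
    st,s=pickle.load(open(n+".pkl","rb"))
    _,_,o=gaugefit(n,None);L=(ray(s,o[:,:2],12+41,st)-G0)@GG;D=(ray(s,o[:,:2],12+36,st)-G0)@GG
    d=np.mean([b[0] for a,b in zip(o,D) if abs(b[1])<40 and -9<b[0]<-4 and a[2]<20]);h=[b[0] for a,b in zip(o,L) if abs(b[1])<6 and a[2]>50 and 0<b[0]<60]
    img=np.array(s["color"]).astype(float);sig=img[...,1]-img[...,0]  # greenish flange
    xs=np.arange(-5,35,.1);p=0;q=0;gray=img.mean(2)
    for y in(-11,-9,9,11):
        Lw=np.c_[xs,np.full(len(xs),y),np.full(len(xs),41.)];uv=proj(s,Lw@GG.T+G0,st);p=p+mc(sig,[uv[:,1],uv[:,0]],order=1)/4;q=q+mc(gray,[uv[:,1],uv[:,0]],order=1)/4
    dp=np.gradient(cv2.GaussianBlur(p.reshape(1,-1),(0,0),5)[0])
    dq=np.gradient(cv2.GaussianBlur(q.reshape(1,-1),(0,0),5)[0])
    print(n,ing(st).round(2),"dots",d.round(2),"holes",np.round(h,2),"flange -x edge green",xs[dp.argmax()].round(1),"grey",xs[dq.argmin()].round(1))
E
python3 hole.py w8 w9 w10 w11
```

```text
16.65 g [37.61  0.15 81.86] F(gauge) [-3.72 -1.19  5.19] M [-0.134  1.019  0.05 ] turn [-0.0004 -0.0002 -0.0006] w 12.5
w8 [23.9   0.26 81.95] dots -5.83 holes [7.74] flange -x edge green 0.3 grey -0.9
w9 [37.98  0.15 81.87] dots -5.99 holes [20.76] flange -x edge green 13.2 grey 12.1
w10 [38.7   0.13 81.91] dots -6.04 holes [21.04] flange -x edge green 13.5 grey 12.3
w11 [37.61  0.15 81.86] dots -5.99 holes [20.66] flange -x edge green 13.3 grey 11.9
```

Emit:
{"api": "carry_out", "payload": {"targets": [[0, 0, -0.0006, 0, 0, 0, 255], [0, 0, -0.0012, 0, 0, 0, 255], [0, 0, -0.0012, 0, 0, 0, 255]]}}

```text
clock: 17.0
position: [417.2, 291.2, 94.5]
tcp_rot: [2.997, 0.943, -0.001]
ft_force: [-0.1, 2.5, -1.5]
grip_width: 12.6
```

```bash
python3 av.py
```

```text
17.0 g [ 3.794e+01 -7.000e-02  8.252e+01] F(gauge) [-2.05  1.35 -1.49] M [0.167 0.674 0.034] turn [-0.      0.0005 -0.001 ] w 12.6
```

With no downward load there's still Fx = −2 N, which points to the wall rather than friction. I'll test that with a small push unloaded.

Emit:
{"api": "carry_out", "payload": {"targets": [[0, 0.0004, 0.0003, 0, 0, 0, 255], [0, 0.0008, 0.0003, 0, 0, 0, 255], [0, 0.0008, 0.0003, 0, 0, 0, 255]]}}

```text
clock: 17.3
position: [417.7, 290.8, 94.7]
tcp_rot: [-2.996, -0.943, 0.0]
ft_force: [-2.5, 2.3, 1.8]
grip_width: 12.0
```

```bash
python3 av.py; python3 snap.py w12 >/dev/null;python3 av.py;python3 hole.py w12
```

```text
17.3 g [3.853e+01 4.000e-02 8.268e+01] F(gauge) [-3.34 -0.76  1.76] M [0.026 1.061 0.033] turn [-0.0004  0.0001 -0.0008] w 12.0
17.35 g [3.854e+01 2.000e-02 8.266e+01] F(gauge) [-3.61  0.17  1.85] M [0.049 1.055 0.023] turn [-0.0004  0.0001 -0.0009] w 12.5
w12 [3.853e+01 4.000e-02 8.268e+01] dots -5.87 holes [21.25] flange -x edge green 13.8 grey 12.5
```

Emit:
{"api": "carry_out", "payload": {"targets": [[0, -0.0005, 0, 0, 0, 0, 200], [0, -0.0005, 0, 0, 0, 0, 170], [0, -0.0005, 0, 0, 0, 0, 150], [0, -0.0005, 0, 0, 0, 0, 150], [0, -0.0005, 0, 0, 0, 0, 150], [0, -0.0005, 0, 0, 0, 0, 150]]}}

```text
clock: 17.95
position: [417.6, 291.1, 94.7]
tcp_rot: [2.997, 0.943, 0.0]
ft_force: [0.3, -0.4, 0.3]
grip_width: 35.2
```

```bash
python3 av.py; python3 snap.py w13 >/dev/null; python3 hole.py w13;python3 snap.py s13 scene; python3 - <<'E'
import cv2,numpy as np
a=cv2.imread("pics/w13.png")[140:320,190:380];b=cv2.imread("pics/s13.png")[150:260,255:395]
cv2.imwrite("pics/c13.png",np.hstack([cv2.resize(a,(400,379),interpolation=2),cv2.resize(b,(400,379),interpolation=2)]))
E
```

```text
17.95 g [38.24  0.12 82.73] F(gauge) [0.49 0.02 0.31] M [ 0.039 -0.026  0.06 ] turn [ 0.0001 -0.0001 -0.0009] w 35.2
w13 [38.24  0.12 82.73] dots -5.84 holes [20.35] flange -x edge green 13.0 grey 11.7
{'clock': 18.0, 'joints': [0.351, -0.157, -0.403, 1.326, -0.0, 1.312], 'position': [417.535, 291.115, 94.719], 'tcp_rot': [2.997, 0.943, 0.0], 'ft_force': [-0.374, 0.098, -0.091], 'grip_width': 35.344}
```

View pics/c13.png

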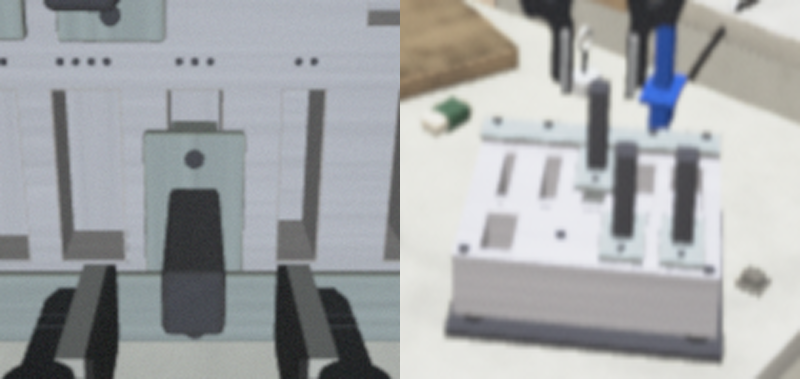

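After release the plate stands flat under the keeper with its flange's rear edge at x ≈ 13.0 (home = 13) and its centre at ≈ 36–36.5. To be sure it touches the end wall, I'll regrip lower (less tilt) and nudge once.

Emit:
{"api": "carry_out", "payload": {"targets": [[0, -0.0017, 0.003, 0, 0, 0, 150], [0, -0.0017, 0.006, 0, 0, 0, 150], [0, -0.0017, 0.006, 0, 0, 0, 255], [0, -0.0017, 0.006, 0, 0, 0, 255], [0, -0.0017, 0.006, 0, 0, 0, 255], [0, -0.0017, 0.006, 0, 0, 0, 255], [0, -0.0017, 0.006, 0, 0, 0, 255], [0, -0.0017, 0.006, 0, 0, 0, 255]], "grip_force": 30}}

```text
clock: 18.85
position: [416.5, 292.6, 88.7]
tcp_rot: [-2.997, -0.943, -0.0]
ft_force: [-0.4, 0.8, -2.2]
grip_width: 13.3
```

```bash
python3 av.py; python3 snap.py w14 >/dev/null; python3 hole.py w14
```

```text
18.85 g [36.42  0.1  76.68] F(gauge) [-0.9   0.14 -2.19] M [-0.074  0.009 -0.008] turn [-0.0001 -0.     -0.0009] w 13.3
w14 [36.42  0.1  76.68] dots -5.88 holes [20.48] flange -x edge green 13.0 grey 11.7
```

Emit:
{"api": "carry_out", "payload": {"targets": [[0, 0.0003, 0, 0, 0, 0, 255], [0, 0.0006, 0, 0, 0, 0, 255], [0, 0.0006, 0, 0, 0, 0, 255]]}}

```text
clock: 19.2
position: [416.8, 292.2, 88.8]
tcp_rot: [-2.996, -0.943, 0.0]
ft_force: [-2.6, 0.3, 0.1]
grip_width: 13.0
```

```bash
python3 av.py; python3 snap.py w15 >/dev/null;python3 av.py; python3 hole.py w15
```

```text
19.2 g [36.86  0.12 76.76] F(gauge) [-1.74 -2.02  0.08] M [-0.12   0.562 -0.008] turn [-0.0005 -0.0001 -0.0008] w 13.0
19.25 g [36.87  0.16 76.8 ] F(gauge) [-1.42 -1.25 -0.06] M [-0.133  0.63   0.012] turn [-0.0005 -0.0002 -0.0008] w 12.5
w15 [36.86  0.12 76.76] dots -5.83 holes [20.69] flange -x edge green 13.4 grey 11.9
```

Emit:
{"api": "carry_out", "payload": {"targets": [[0, 0.0004, 0, 0, 0, 0, 255], [0, 0.0008, 0, 0, 0, 0, 255], [0, 0.0008, 0, 0, 0, 0, 255]]}}

```text
clock: 19.55
position: [417.2, 291.8, 88.9]
tcp_rot: [-2.996, -0.943, -0.0]
ft_force: [-3.6, 3.4, 1.5]
grip_width: 13.1
```

```bash
python3 av.py; python3 snap.py w16 >/dev/null;python3 av.py; python3 hole.py w16
```

```text
19.55 g [37.46  0.18 76.87] F(gauge) [-4.85 -1.    1.46] M [-0.18   1.269  0.018] turn [-0.0009 -0.0003 -0.0006] w 13.1
19.6 g [37.47  0.18 76.88] F(gauge) [-4.99  0.27  2.4 ] M [-0.174  1.303 -0.027] turn [-0.0009 -0.0003 -0.0006] w 12.7
w16 [37.46  0.18 76.87] dots -5.88 holes [20.88] flange -x edge green 13.6 grey 12.1
```

The force climbs about 4–5 N/mm with almost no downward load, so the blade is against the end wall. Easing the push and letting go.

Emit:
{"api": "carry_out", "payload": {"targets": [[0, -0.0005, 0, 0, 0, 0, 255], [0, -0.001, 0, 0, 0, 0, 255], [0, -0.001, 0, 0, 0, 0, 220], [0, -0.001, 0, 0, 0, 0, 190], [0, -0.001, 0, 0, 0, 0, 150], [0, -0.001, 0, 0, 0, 0, 130], [0, -0.001, 0, 0, 0, 0, 130], [0, -0.001, 0, 0, 0, 0, 130]]}}

```text
clock: 20.4
position: [416.9, 292.1, 88.7]
tcp_rot: [2.997, 0.943, 0.0]
ft_force: [-0.8, 0.3, 0.2]
grip_width: 41.8
```

Emit:
{"api": "carry_out", "payload": {"targets": [[0, 0, -0.015, 0, 0, 0, 130], [0, 0, -0.035, 0, 0, 0, 130], [0, 0, -0.06, 0, 0, 0, 130], [0, 0, -0.09, 0, 0, 0, 130], [0, 0, -0.11, 0, 0, 0, 130], [0, 0, -0.11, 0, 0, 0, 130], [0, 0, -0.11, 0, 0, 0, 130]]}}

```text
clock: 21.1
position: [417.1, 292.4, 199.6]
tcp_rot: [-2.996, -0.943, -0.002]
ft_force: [0.5, -0.3, -0.3]
grip_width: 41.8
```

```bash
python3 av.py; python3 snap.py w17 >/dev/null; python3 hole.py w17; python3 snap.py s17 scene; python3 - <<'E'
import cv2,numpy as np
a=cv2.imread("pics/w17.png")[60:330,140:420];b=cv2.imread("pics/s17.png")[150:260,255:395]
cv2.imwrite("pics/c17.png",np.hstack([cv2.resize(a,(400,386),interpolation=2),cv2.resize(b,(400,386),interpolation=2)]))
E
```

```text
21.1 g [ 36.94   0.47 187.57] F(gauge) [ 0.5   0.25 -0.29] M [-0.004 -0.021 -0.087] turn [ 0.0003 -0.0014 -0.0008] w 41.8
w17 [ 36.94   0.47 187.57] dots -6.01 holes [] flange -x edge green 12.7 grey 11.5
{'clock': 21.15, 'joints': [0.354, -0.179, -0.233, 1.517, -0.0, 1.315], 'position': [416.634, 292.193, 198.584], 'tcp_rot': [2.997, 0.943, -0.0], 'ft_force': [-0.443, 0.456, 0.268], 'grip_width': 41.985}
```

View pics/c17.png

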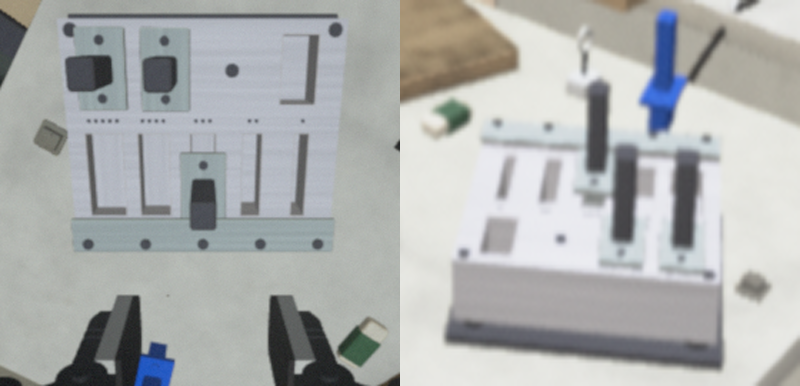

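```bash
python3 - <<'E'
from gfit import *
st,s,o=gaugefit("w17",None)
L=(ray(s,o[:,:2],53,st)-G0)@GG
for a,b in zip(o,L):
    if a[2]>20 and abs(b[0])<85 and abs(b[1])<90: print(a[:3].round(1),b.round(2))
E
```

```text
[187.7  80.4  64. ] [-56.99 -74.64  41.  ]
[374.5  80.6  74.3] [-56.87  73.85  41.  ]
[208.6  87.4  41.1] [-51.8  -58.43  41.  ]
[254.6  88.1  39.9] [-51.25 -21.6   41.  ]
[302.  108.9  72.7] [-35.27  16.61  41.  ]
[211.3 128.9  34.1] [-19.36 -58.5   41.  ]
[255.5 129.5  30.4] [-18.85 -21.79  41.  ]
[281.9 175.2  32.4] [20.01  0.13 41.  ]
[201.2 230.6  48.4] [ 71.98 -74.04  41.  ]
[241.5 230.6  48.1] [ 72.   -37.07  41.  ]
[281.6 230.6  47.3] [72.01 -0.19 41.  ]
[321.8 230.5  48.6] [71.95 36.7  41.  ]
[361.9 230.5  48.4] [71.9 73.6 41. ]
```

Final view: the plate's hole is at x = 20.0, so its centre is at ≈ 36.2 (home 36), y = 0.1. The flange is flat under the keeper, the two other plates are in their pockets, and the gripper is clear.

```bash
python3 -c "
from workcell import ctrl;print(ctrl.job_done())"
```

```text
the job is handed in; nothing more can be done
None
```

The spacer plate from the pocket set apart is now in the 15 mm slot, the third from the narrow end. It went under the keeper bar to the end of the slot, and I let go and handed the job in at about 21 s.

- **Trying the slots:** the 8 mm slot refused the blade at about 9 N and the 11.5 mm slot at about 7 N. The 15 mm slot took it with no noticeable force. The pictures also put the blade at about 13.8–13.9 mm thick. When I tried the 8 and 11.5 mm slots the plate was roughly 0.6–0.8 mm off centre. That does not change the result, because the blade is 2.3 mm or more too thick for both.
- **Seating and sliding:** the flange came to rest at the same height as in the pocket. I slid the plate until the force rose steadily with almost no downward load, then let go. I gripped it again lower down, nudged it once more to confirm the end wall, and released it.
- **Last checks:** the plate's centre is at about x = 36.2 (home is 36) and y = 0.1. The flange looks flat, the two other plates are still in their pockets, and the gripper is clear of everything.
- **A disagreement:** while the plate was gripped and pushed, it read up to 1.3 mm past home. I put this down to it tilting in the grip, as the reading went away on release.

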